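# Fetch the kitchen timer from behind the seasonings

### The job

The kitchen timer has ended up at the back of the wooden condiment caddy, behind the spice jar and the salt shaker. Leaving the timer where it is, first stand the jar and the shaker upright in the blue side tray; then take the timer out and set it flat in the middle of the round black coaster while those two are still in the tray; finally put the jar and the shaker back upright in the caddy, each on the very spot where it stood at the start. Knock nothing over and leave the cup, the tape and the scissors alone.

Things in the scene. Friction and masses are not known exactly. Their poses are not given: they have to be found in the camera images.
- caddy: Open wooden trough, fixed, 228 x 92 mm, 30 mm high; walls 8 mm, floor 4 mm thick. Origin: centre of underside, z up, x along its length to the back end, away from the robot. On its centre line stand (each within 2 mm) the front thing at x = -76 mm, the middle one at -24 mm, the timer at +40 mm; dark round inlays mark the places. Jar or shaker may be in front. About 33 mm free behind the timer.
- side_tray: Flat blue plastic tray, fixed, 180 mm (x) x 120 mm (y), rim 10 mm high, walls and floor 5 mm thick (things in it stand 5 mm above the table). Empty at the start; the side area for the jar and the shaker. Origin at the centre of its underside, z up.
- coaster: Round black rubber coaster with a thin yellow ring near its edge, fixed, 104 mm in diameter, 6 mm thick. Empty at the start; the place for the timer. Origin at the centre of its underside, z up.
- kitchen_timer: White round wind-up kitchen timer with a red bar handle on top, 0.12 kg. Body 66 mm in diameter from the bottom up to 18 mm, dial 65 mm in diameter up to 28 mm, bar handle 12 mm (x) x 50 mm (y) from 28 to 42 mm; dial and handle are fixed to the body. Can be gripped round its body, between front and back. Origin at the centre of its underside, z up.
- oregano_jar: Round glass spice jar with a green label and a dark brown cap, 0.11 kg, 44 mm in diameter, 105 mm tall; straight-sided, 42 mm wide up to 85 mm, then the 44 mm cap, which is the best place to grip it (lower down the cap gets in between the fingers). Origin at the centre of its underside, z up (upright at the start).
- salt_shaker: Round clear salt shaker with a light grey top, 0.10 kg, 44 mm in diameter at most, 90 mm tall; its body reaches up to about 66 mm, then a narrower 34 mm top. Its foot is slightly uneven, so it may lean by up to 0.04 rad. Origin at the centre of its underside, z up (upright at the start).
- sauce_cup: Bystander: small grey metal sauce cup, 66 mm in diameter, 36 mm high, origin at the centre of its underside. Not to be moved.
- tape_roll: Bystander: roll of cream-coloured tape lying flat, about 104 mm in diameter, 25 mm high, origin at the centre of its underside. Not to be moved.
- scissors: Bystander: blue-handled scissors lying flat, 87 x 199 mm, 9 mm high, origin at the centre of the underside. Not to be moved.
There are look-alikes about, which are no part of the job. Leave any orange look-alike of the salt_shaker alone.

How it is judged (in metres and radians):
On the way, in this order (a step that is already met when the one before it is completed fails the run):
1. jar and shaker both stand upright and released in the side tray, the timer still in its place (x of oregano_jar in the frame of side_tray between -0.07 and 0.07 m and y of oregano_jar in the frame of side_tray between -0.042 and 0.042 m and z of oregano_jar in the frame of side_tray between 0.002 and 0.009 m and angle between each of oregano_jar, salt_shaker's own z axis and vertical below 0.15 rad and contact force between the fingers and oregano_jar below 0.3 N and linear speed of each of oregano_jar, salt_shaker below 0.02 m/s and x of salt_shaker in the frame of side_tray between -0.07 and 0.07 m and y of salt_shaker in the frame of side_tray between -0.042 and 0.042 m and z of salt_shaker in the frame of side_tray between 0.002 and 0.009 m and contact force between the fingers and salt_shaker below 0.3 N and distance of kitchen_timer from where it was at the start of the episode below 0.02 m), for 0.2 s.
2. the timer stands released in the middle of the coaster, jar and shaker still in the side tray (horizontal distance between kitchen_timer and coaster below 0.015 m and z of kitchen_timer in the frame of coaster between 0.003 and 0.01 m and angle between each of kitchen_timer, oregano_jar, salt_shaker's own z axis and vertical below 0.15 rad and contact force between the fingers and kitchen_timer below 0.3 N and linear speed of kitchen_timer below 0.02 m/s and x of oregano_jar in the frame of side_tray between -0.07 and 0.07 m and y of oregano_jar in the frame of side_tray between -0.042 and 0.042 m and z of oregano_jar in the frame of side_tray between 0.002 and 0.009 m and x of salt_shaker in the frame of side_tray between -0.07 and 0.07 m and y of salt_shaker in the frame of side_tray between -0.042 and 0.042 m and z of salt_shaker in the frame of side_tray between 0.002 and 0.009 m), for 0.2 s.
At the end, for the whole second after the job is handed in: The timer stands flat on the coaster, centred within 15 mm; jar and shaker stand upright (within 0.15 rad) in the caddy, each within 15 mm of where it stood at the start; all three released and at rest (horizontal distance between kitchen_timer and coaster below 0.015 m and z of kitchen_timer in the frame of coaster between 0.003 and 0.01 m and angle between each of kitchen_timer, oregano_jar, salt_shaker's own z axis and vertical below 0.15 rad and contact force between the fingers and kitchen_timer below 0.3 N and linear speed of each of kitchen_timer, oregano_jar, salt_shaker below 0.02 m/s and distance of each of oregano_jar, salt_shaker from where it was at the start of the episode below 0.015 m and contact force between the fingers and oregano_jar below 0.3 N and contact force between the fingers and salt_shaker below 0.3 N); the robot touches nothing.
It fails at once if the jar, the shaker or the timer was knocked over (angle between any of oregano_jar, salt_shaker, kitchen_timer's own z axis and vertical above 0.6 rad).
It fails at once if the cup, the tape or the scissors were displaced by more than 25 mm (distance of any of sauce_cup, tape_roll, scissors from where it was at the start of the episode above 0.025 m).
It also fails if it takes over 112 s, if anything falls off the work surface, if the arm or the gripper's body presses on something with over 40 N, if the wrist force passes 120 N, or if a joint passes its speed limit or range.

### The arm

A 6-joint arm with a two-finger parallel gripper is mounted at the origin on a cart in front of the work surface, level with it; the furniture and walls round the work are solid. World frame = base frame: x ahead of the robot, y to its left, z up, the work surface at z = 0. Lengths are in m, angles in degrees, forces in N, time in s.
With the tool pointing down it reaches from about 0.3 to 0.75 m from the base axis. Payload 8.5 kg.
Tool frame: the origin (TCP) lies midway between the tips of the shut fingers; the grasp point (between the pads) lies 19 mm behind it (env.pinch_z is the z of the grasp point in the tool frame, in m); z points along the fingers, y is the line along which they close (so a half turn about z gives the same grasp; the last joint's range is limited). The gripper opens to 85 mm and grips with 20 to 120 N. Pads are 22 mm wide; open, the fingers measure 114 mm over their backs; the gripper's body (76 mm by 85 mm) begins 54 mm behind the grasp point. The pads swing forward as they close: fully open they stand 13 mm farther back than shut.
Start: joints at [56.476, 21.807, 74.336, -0, 83.858, -12.336], TCP at [0.199, 0.513, 0.231] pointing down, gripper open.
Joint ranges: [-178.18, 178.18], [-50.72, 133.34], [12.68, 142.11], [-81.47, 261.47], [9.98, 163.14], [-165.26, 165.26]. Speed limits (degrees/s): [136.94, 136.94, 180, 180, 180, 180].

### API

Orientations are given as a 3x3 rotation matrix whose columns are the frame's x, y, z axes.
In Python, from rig import env gives the robot as it stands.
- The arm moves only by the tool arm_command, never from a script. Its argument "deltas" is a list of rows, each an object of numbers: "rx", "ry", "rz": the turn, a rotation vector about the tool's x, y, z in rad; "dx", "dy", "dz": the shift along the tool's x, y, z in m; "fingers": the finger opening in m, from 0 to 0.0854. In form: [{"rx": .., "ry": .., "rz": .., "dx": .., "dy": .., "dz": .., "fingers": ..}, ...]. A call has 1 to 12 rows; each row shifts and turns the commanded pose from where the row before left it, along the tool's axes as they then stand; what a row does not reach is not made up. A row lasts 1/10 s, in which the tool goes at most 50 mm and 8.59 degrees, less where a joint would pass 70% of its speed; a pose out of reach is approached as far as the arm can. A call is refused whole if a number of a shift passes 0.05 or a number of a turn 0.15, either way. A call with a gripper value outside its range is refused whole. The fingers move at their own pace and stop on an object; "squeeze" is the grip in N (left out, the last holds). Time passes only in rows, so rows that do not move let the fingers close. It gives the time, the measured TCP pose, the force, the opening and the grip force at its end, in the units of the state.
- env.observe(): the state, without advancing time (a new reading comes with each control period).
- env.get_image(name): name is "scene" or "top" or "wrist"; returns a dict with "color" (384x512x3 uint8, blue, green, red), "camera_matrix" (3x3 intrinsics, pixels), "eye" and "orientation" of the camera in the world. Camera axes: x right, y up, looking along -z (the intrinsics and any distortion apply to the point x, -y, -z); pixel columns grow to the right and rows downward; lengths in m; the calibration is good to about 2 mm. A picture is of the moment at which its call begins. There is no depth.
- env.close_job(): hands the job in; it is judged then, once.
Trained networks look in a picture, given as the dict that the camera call returned (one of the last four; its "shot" number tells which), for a name from the list of things; names that differ only in an ending like _2 or _b are one class to them, and where a whole thing is asked for, a point or a joint stands for the part that bears it (a point fixed in the world has none). Each returns a list of dicts, best first, with "p" (0 to 1); they miss things now and then, are a little off and sometimes report something else, mostly with a low value. They report only what shows in the picture. A call takes as long as a camera call. They do not tell look-alikes from the thing itself.
- env.look_for(query, picture): "box" ([left, top, right, bottom] in pixels, round what is visible of it).
- env.tip_of(query, picture): "location" ([column, row] in pixels: a listed point, or the origin of a listed thing).
The state is a dict: "time_s": time; "q": joint angles; "qvel": joint speeds; "joint_efforts": joint torques, N m; "position": TCP position; "tool_rot": TCP orientation; "ft_force": force on the tool from outside, world axes, zero at the start; "wrist_torque": the same for the moment, N m; "grip_width": finger opening in m; "gripper_force": force on a finger pad.
Only numpy, scipy, OpenCV 4.12 (cv2) and the standard library are available. Lean on these libraries where they do the work, as an engineer would, in place of code of your own. Each camera call takes 0.05 s, during which the arm holds its last target. There are 200 camera calls.

## Working session

There is one attempt and no reset: what is moved stays moved. The work goes in short steps, Python scripts to look and compute and a tool call to move; the robot and the scene stay as the last step left them, time stands still between calls to the robot, and variables do not carry over. Pictures are saved under pics/ and viewed, at most 16 in all, crops included, and the job is handed in when it is done.

Besides the shell and the picture viewer there is one more tool, called after "Request:" as a command line: name --argument value ..., lists and objects as JSON in quotes. arm_command: Moves the arm, as the interface text tells. Its arguments: {"type":"object","properties":{"deltas":{"type":"array"},"squeeze":{"type":"number"}},"required":["deltas"]}

```bash
ls; mkdir -p pics; cat > h.py <<'E'
import numpy as np, cv2
from rig import env
def ray(im,px):
    K=np.array(im["camera_matrix"]);R=np.array(im["orientation"])
    a=np.linalg.solve(K,[px[0],px[1],1.]);d=R@np.array([a[0],-a[1],-a[2]])
    return np.array(im["eye"]),d/np.linalg.norm(d)
def onz(im,px,z):
    e,d=ray(im,px);return e+d*(z-e[2])/d[2]
def tri(obs):
    A=np.zeros((3,3));b=np.zeros(3);rs=[ray(*o) for o in obs]
    for e,d in rs:
        P=np.eye(3)-np.outer(d,d);A+=P;b+=P@e
    X=np.linalg.solve(A,b)
    return X,[float(np.linalg.norm((np.eye(3)-np.outer(d,d))@(X-e))) for e,d in rs]
E
python3 - <<'E'
from h import *
np.set_printoptions(precision=4,suppress=True)
o=env.observe();print({k:np.round(v,4).tolist() for k,v in o.items()},env.pinch_z)
for n in ["scene","top","wrist"]:
    im=env.get_image(n);cv2.imwrite(f"pics/{n}0.png",im["color"]);print(n,im["eye"],im["orientation"],im["camera_matrix"], im.keys())
    for q in ["caddy","side_tray","coaster","kitchen_timer","oregano_jar","salt_shaker","sauce_cup","tape_roll","scissors"]:
        print(q,[(round(r["p"],2),np.round(r["location"]).tolist(), onz(im,r["location"],0).round(3).tolist()) for r in env.tip_of(q,im)[:3]])
E
```

```text
pics
{'time_s': 0.0, 'q': [56.4769, 21.842, 74.3864, -0.002, 83.8582, -12.3361], 'qvel': [0.0158, 0.0238, -0.0046, -0.152, 0.0088, -0.0233], 'joint_efforts': [-0.0005, -44.8466, -23.1279, -0.0003, 0.0048, -0.0001], 'position': [0.1986, 0.5126, 0.2307], 'tool_rot': [[-0.9324, 0.3614, -0.0008], [0.3614, 0.9324, -0.0013], [0.0003, -0.0015, -1.0]], 'ft_force': [0.3869, 0.4545, -0.0596], 'wrist_torque': [-0.0441, 0.0121, 0.0541], 'gripper_force': 0.0, 'grip_width': 0.0853} -0.0187
scene [0.1184 0.9426 0.774 ] [[-0.8619  0.3375 -0.3785]
 [-0.5069 -0.5498  0.664 ]
 [ 0.016   0.7641  0.6449]] [[372.8055   0.     254.2431]
 [  0.     372.8055 184.303 ]
 [  0.       0.       1.    ]] dict_keys(['color', 'camera_matrix', 'eye', 'orientation', 'shot'])
caddy [(0.84, [274.0, 157.0], [0.591, -0.021, 0.0])]
side_tray [(0.84, [253.0, 235.0], [0.466, 0.336, 0.0])]
coaster [(0.69, [258.0, 189.0], [0.551, 0.158, -0.0])]
kitchen_timer [(0.66, [270.0, 152.0], [0.618, -0.041, 0.0])]
oregano_jar [(0.72, [298.0, 155.0], [0.52, -0.075, 0.0]), (0.2, [179.0, 221.0], [0.674, 0.399, 0.0])]
salt_shaker [(0.84, [3
[... 881 characters left out ...]
, -0.159, 0.0]), (0.65, [272.0, 236.0], [0.432, 0.149, 0.0])]
sauce_cup [(0.59, [228.0, 152.0], [0.678, 0.287, 0.0])]
tape_roll [(0.69, [196.0, 148.0], [0.688, 0.383, 0.0])]
scissors [(0.6, [145.0, 218.0], [0.473, 0.523, 0.0])]
wrist [0.1201 0.5436 0.3743] [[ 0.3616 -0.8805 -0.3064]
 [ 0.9323  0.3418  0.118 ]
 [ 0.0008 -0.3283  0.9446]] [[327.3851   0.     254.714 ]
 [  0.     327.3851 195.7442]
 [  0.       0.       1.    ]] dict_keys(['color', 'camera_matrix', 'eye', 'orientation', 'shot'])
caddy []
side_tray [(0.66, [211.0, 366.0], [0.467, 0.34, 0.0])]
coaster []
kitchen_timer []
oregano_jar []
salt_shaker []
sauce_cup []
tape_roll []
scissors [(0.63, [334.0, 338.0], [0.483, 0.525, 0.0])]
```

```bash
python3 -c "
import cv2
for n in ['scene','top']:
    cv2.imwrite(f'pics/{n}0b.png',cv2.resize(cv2.imread(f'pics/{n}0.png'),(800,600),interpolation=cv2.INTER_CUBIC))
c=cv2.imread('pics/top0.png')[130:280,240:440];cv2.imwrite('pics/c.png',cv2.resize(c,(800,600),interpolation=cv2.INTER_CUBIC))"
```

```text
(no output)
```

View pics/scene0b.png

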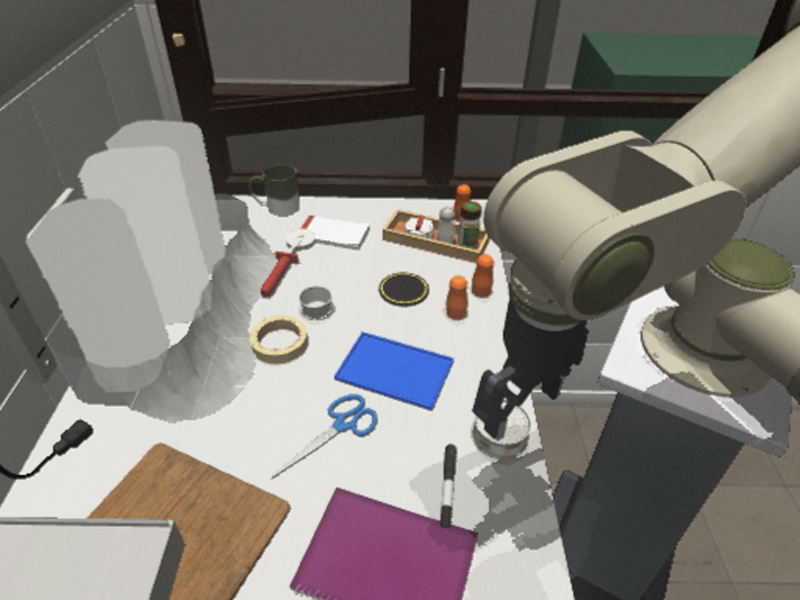

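View pics/c.png

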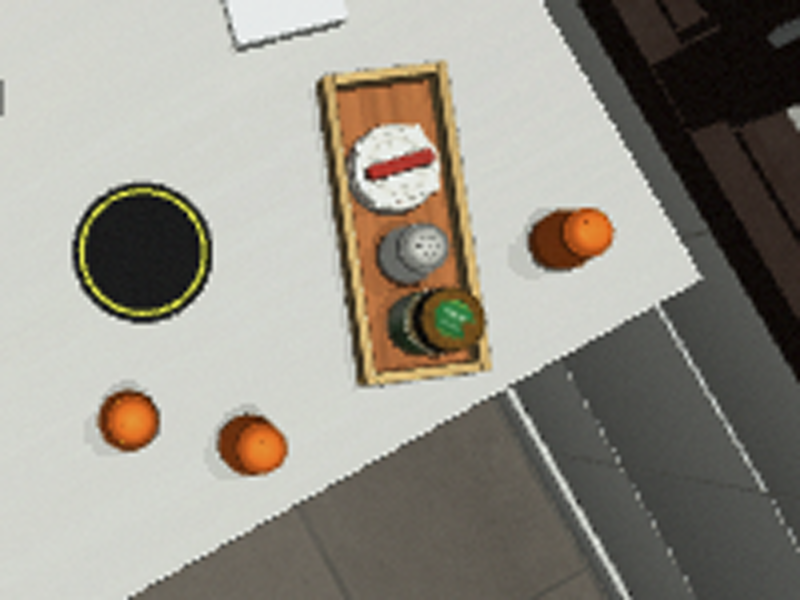

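The jar is in front (cap at crop ~(450,318)) with the shaker in the middle and the timer behind. Orange look-alikes stand right of the caddy and left of its front. Next I measure all of this from both cameras.

```bash
python3 - <<'E'
from h import *
np.set_printoptions(precision=4,suppress=True)
t=env.get_image("top");s=env.get_image("scene")
c=[(331.25,226.25),(362.5,222.5),(320.5,149.5),(351.5,146)]
P=[onz(t,p,.03) for p in c];print(P)
print("ctr",np.mean(P,0),"axis",(P[2]+P[3]-P[0]-P[1])/2, "lat",(P[0]-P[1]+P[2]-P[3])/2)
for q in ["coaster","kitchen_timer","oregano_jar","salt_shaker","caddy"]:
    a=env.tip_of(q,t);b=env.tip_of(q,s)
    for x in a[:3]:
        for y in b[:3]:
            X,r=tri([(t,x["location"]),(s,y["location"])])
            if max(r)<.012: print(q,X,np.round(r,4))
    for x in env.look_for(q,t)[:3]:print(" t",q,np.round(x["box"],1),round(x["p"],2))
    for x in env.look_for(q,s)[:3]:print(" s",q,np.round(x["box"],1),round(x["p"],2))
# colour centroids: yellow ring
hsv=cv2.cvtColor(t["color"],cv2.COLOR_BGR2HSV);m=cv2.inRange(hsv,(22,120,100),(35,255,255));m[:, :250]=0;m[:,300:]=0
ys,xs=np.nonzero(m);(cx,cy),(w,h),_=cv2.fitEllipse(np.c_[xs,ys].astype(np.float32));print("ring",cx,cy,w,h,onz(t,(cx,cy),.006))
hs=cv2.cvtColor(s["color"],cv2.COLOR_BGR2HSV);m=cv2.inRange(hs,(22,120,80),(35,255,255));b=np.zeros_like(m);b[165:205,235:280]=1
ys,xs=np.nonzero(m*b)
e=cv2.fitEllipse(np.c_[xs,ys].astype(np.float32));print("ring s",e,onz(s,e[0],.006),tri([(t,(cx,cy)),(s,e[0])]))
E
python3 -c "
import cv2
c=cv2.imread('pics/scene0.png')[120:180,240:320];cv2.imwrite('pics/c2.png',cv2.resize(c,(800,600),interpolation=cv2.INTER_CUBIC))"
```

```text
[array([ 0.4644, -0.0193,  0.03  ]), array([ 0.4775, -0.1094,  0.03  ]), array([0.6872, 0.014 , 0.03  ]), array([ 0.7002, -0.077 ,  0.03  ])]
ctr [ 0.5823 -0.0479  0.03  ] axis [0.2227 0.0328 0.    ] lat [-0.013   0.0905  0.    ]
coaster [ 0.5621  0.1371 -0.0219] [0.0012 0.0012]
 t coaster [257.8 174.  291.7 210.3] 0.68
 s coaster [239.7 174.2 274.  193.7] 0.75
kitchen_timer [ 0.6239 -0.0478 -0.0088] [0.0049 0.0049]
 t kitchen_timer [325.1 162.6 350.4 187.3] 0.79
 s kitchen_timer [262.6 136.2 276.1 154.4] 0.45
 t oregano_jar [336.2 201.2 361.4 217.1] 0.84
 s oregano_jar [294.4 128.7 307.6 158.6] 0.56
salt_shaker [ 0.5792 -0.1602  0.0186] [0.0067 0.0067]
salt_shaker [ 0.5529 -0.0435  0.0284] [0.0068 0.0068]
salt_shaker [ 0.5313 -0.0324  0.1046] [0.0111 0.0111]
salt_shaker [ 0.4176  0.0664 -0.0003] [0.0019 0.0019]
 t salt_shaker [333.1 189.2 355.1 199.1] 0.7
 t salt_shaker [294.6 231.9 313.5 249.4] 0.68
 t salt_shaker [265.5 229.1 281.6 240.3] 0.49
 s salt_shaker [283.6 132.  290.6 152.1] 0.76
 s salt_shaker [287.1 178.  299.3 205.9] 0.57
 s salt_shaker [302.2 163.  320.6 188.3] 0.56
caddy [ 0.5868 -0.0371  0.0123] [0.0069 0.0069]
 t caddy [320.4 144.8 361.4 228.2] 0.92
 t caddy [116.4 207.8 179.9 236.7] 0.45
 s caddy [244.1 134.1 311.4 163.5] 0.84
ring 275.2409973144531 192.56564331054688 30.627941131591797 30.74547004699707 [0.5591 0.1424 0.006 ]
ring s ((257.9181213378906, 184.00601196289062), (18.248586654663086, 28.394784927368164), 91.93896484375) [0.5598 0.1445 0.006 ] (array([0.5599, 0.1427, 0.0046]), [0.000800997386666166, 0.0008009973866663565])
```

View pics/c2.png

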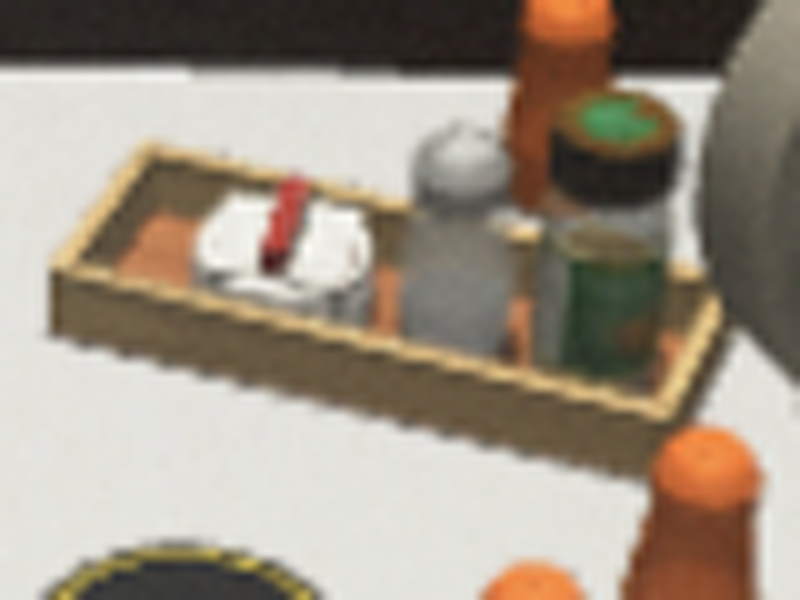

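The second crop again shows timer, shaker, jar from back to front: jar cap at full-image (301.5,132), shaker top ~(286,134), red bar ~(268,142). I triangulate these against the top view.

```bash
python3 - <<'E'
from h import *
np.set_printoptions(precision=4,suppress=True)
t=env.get_image("top");s=env.get_image("scene")
for n,a,b in [("cap",(352.5,209.5),(301.5,132)),("shk",(346.25,191.25),(286,133.5)),("bar",(340,171.25),(268.4,142.5))]:
    print(n,*tri([(t,a),(s,b)]))
print(onz(t,(352.5,209.5),.109),onz(t,(346.25,191.25),.09),onz(t,(340,171.25),.046))
# tray corners from scene, blue mask
h=cv2.cvtColor(s["color"],cv2.COLOR_BGR2HSV);m=cv2.inRange(h,(105,150,80),(130,255,255));m[:205]=0;m[:,:200]=0;m[265:]=0
r=cv2.approxPolyDP(cv2.convexHull(cv2.findNonZero(m)),4,True)[:,0];print(r,[onz(s,p,.01) for p in r])
E
```

```text
cap [ 0.5115 -0.0585  0.1083] [0.00040395971984175073, 0.000403959719841646]
shk [ 0.5614 -0.0456  0.0926] [0.0005574827573854292, 0.0005574827573853803]
bar [ 0.6244 -0.0418  0.036 ] [0.0008418195884983964, 0.0008418195884985232]
[ 0.5111 -0.0585  0.109 ] [ 0.5611 -0.0465  0.09  ] [ 0.6222 -0.0398  0.046 ]
[[289 229]
 [275 261]
 [210 262]
 [214 241]
 [231 213]] [array([0.3862, 0.2719, 0.01  ]), array([0.3673, 0.3904, 0.01  ]), array([0.5074, 0.4789, 0.01  ]), array([0.5392, 0.4162, 0.01  ]), array([0.5588, 0.3029, 0.01  ])]
```

Request:
arm_command --deltas '[{"dz":-0.04},{"dz":-0.03,"rz":-0.0},{"dx":-0.04,"dy":-0.03},{"dx":-0.04,"dy":-0.04},{"dx":-0.04,"dy":-0.04}]'

```text
invalid input
```

Request:
arm_command --deltas '[{"rx":0,"ry":0,"rz":-0.13,"dx":0,"dy":0,"dz":-0.04,"fingers":0.085},{"rx":0,"ry":0,"rz":-0.13,"dx":0,"dy":0,"dz":-0.02,"fingers":0.085},{"rx":0,"ry":0,"rz":-0.13,"dx":0,"dy":0,"dz":-0.01,"fingers":0.085},{"rx":0,"ry":0,"rz":-0.13,"dx":0,"dy":0,"dz":0,"fingers":0.085}]'

```text
time_s: 3.1
position: [0.199, 0.5132, 0.3031]
tool_rot: [[-0.988, -0.155, 0.002], [-0.155, 0.988, 0.003], [-0.002, 0.003, -1.0]]
ft_force: [-0.4, -0.2, 0.2]
grip_width: 0.0854
gripper_force: 0.0
```

Request:
arm_command --deltas '[{"dx":-0.01,"dy":-0.03},{"dx":-0.015,"dy":-0.045},{"dx":-0.017,"dy":-0.046},{"dx":-0.017,"dy":-0.046},{"dx":-0.017,"dy":-0.046},{"dx":-0.017,"dy":-0.046},{"dx":-0.017,"dy":-0.046},{"dx":-0.017,"dy":-0.046},{"dx":-0.017,"dy":-0.046},{"dx":-0.017,"dy":-0.046},{"dx":-0.017,"dy":-0.046},{"dx":-0.017,"dy":-0.046}]'

```text
invalid input
```

Request:
arm_command --deltas '[{"dx":-0.015,"dy":-0.04},{"dx":-0.01,"dy":-0.03},{"dx":0}]'

```text
invalid input
```

```bash
python3 - <<'E'
from h import *
np.set_printoptions(precision=4,suppress=True)
print(env.observe()["position"])
w=env.get_image("wrist");cv2.imwrite("pics/w1.png",w["color"]);cv2.imwrite("pics/w1b.png",cv2.resize(w["color"],(800,600),interpolation=cv2.INTER_CUBIC))
t=env.get_image("top");cv2.imwrite("pics/t1.png",t["color"])
h=cv2.cvtColor(t["color"],cv2.COLOR_BGR2HSV);m=cv2.inRange(h,(105,150,80),(130,255,255))
n,l,st,c=cv2.connectedComponentsWithStats(m);i=1+np.argmax(st[1:,4]);print(st[i])
r=cv2.minAreaRect(np.argwhere(l==i)[:,::-1].astype(np.float32));P=[onz(t,p,.01) for p in cv2.boxPoints(r)];print(r,np.array(P),np.mean(P,0))
E
```

```text
[0.199  0.5132 0.3031]
[ 184  191   47   66 2518]
((206.70770263671875, 223.6615447998047), (61.5212287902832, 41.17953109741211), 82.87498474121094) [[0.5422 0.4152 0.01  ]
 [0.5605 0.2958 0.01  ]
 [0.3833 0.2674 0.01  ]
 [0.3657 0.3852 0.01  ]] [0.4629 0.3409 0.01  ]
```

View pics/w1b.png

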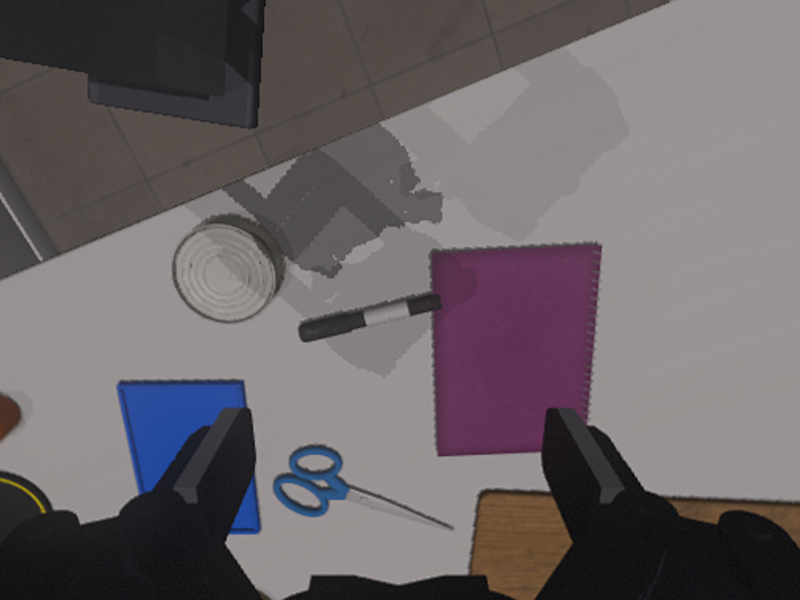

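The rows need every key. The picture (arm still at its start place) shows the tray at (190,455), the scissors at (320,480) and the notebook. Now I move over the caddy.

Request:
arm_command --deltas '[{"rx":0,"ry":0,"rz":0,"dx":-0.01,"dy":-0.03,"dz":0,"fingers":0.085},{"rx":0,"ry":0,"rz":0,"dx":-0.015,"dy":-0.045,"dz":0,"fingers":0.085},{"rx":0,"ry":0,"rz":0,"dx":-0.017,"dy":-0.046,"dz":0,"fingers":0.085},{"rx":0,"ry":0,"rz":0,"dx":-0.017,"dy":-0.046,"dz":0,"fingers":0.085},{"rx":0,"ry":0,"rz":0,"dx":-0.017,"dy":-0.046,"dz":0,"fingers":0.085},{"rx":0,"ry":0,"rz":0,"dx":-0.017,"dy":-0.046,"dz":0,"fingers":0.085},{"rx":0,"ry":0,"rz":0,"dx":-0.017,"dy":-0.046,"dz":0,"fingers":0.085},{"rx":0,"ry":0,"rz":0,"dx":-0.017,"dy":-0.046,"dz":0,"fingers":0.085},{"rx":0,"ry":0,"rz":0,"dx":-0.017,"dy":-0.046,"dz":0,"fingers":0.085},{"rx":0,"ry":0,"rz":0,"dx":-0.017,"dy":-0.046,"dz":0,"fingers":0.085},{"rx":0,"ry":0,"rz":0,"dx":-0.017,"dy":-0.046,"dz":0,"fingers":0.085},{"rx":0,"ry":0,"rz":0,"dx":-0.017,"dy":-0.046,"dz":0,"fingers":0.085}]'

```text
time_s: 4.4
position: [0.4721, 0.011, 0.3012]
tool_rot: [[-0.989, -0.145, -0.0], [-0.145, 0.989, 0.0], [0.0, 0.0, -1.0]]
ft_force: [-0.5, 1.2, 0.3]
grip_width: 0.0852
gripper_force: 0.0
```

Request:
arm_command --deltas '[{"rx":0,"ry":0,"rz":0,"dx":-0.017,"dy":-0.046,"dz":0,"fingers":0.085},{"rx":0,"ry":0,"rz":0,"dx":-0.015,"dy":-0.03,"dz":0,"fingers":0.085},{"rx":0,"ry":0,"rz":0,"dx":0,"dy":0,"dz":0,"fingers":0.085}]'

```text
time_s: 4.7
position: [0.5161, -0.0607, 0.2999]
tool_rot: [[-0.99, -0.142, -0.002], [-0.142, 0.99, 0.0], [0.002, 0.0, -1.0]]
ft_force: [0.2, 0.3, -0.5]
grip_width: 0.085
gripper_force: 0.0
```

```bash
python3 - <<'E'
from h import *
np.set_printoptions(precision=4,suppress=True)
o=env.observe();print(o["position"],o["q"],o["time_s"])
w=env.get_image("wrist");cv2.imwrite("pics/w2.png",w["color"]);cv2.imwrite("pics/w2b.png",cv2.resize(w["color"],(800,600),interpolation=cv2.INTER_CUBIC))
np.savez("w2.npz",eye=w["eye"],orientation=w["orientation"],camera_matrix=w["camera_matrix"])
E
```

```text
[ 0.5161 -0.0607  0.2999] [ -19.7637   16.4132   71.1359   -0.0281   92.5417 -117.9206] 4.7
```

View pics/w2b.png

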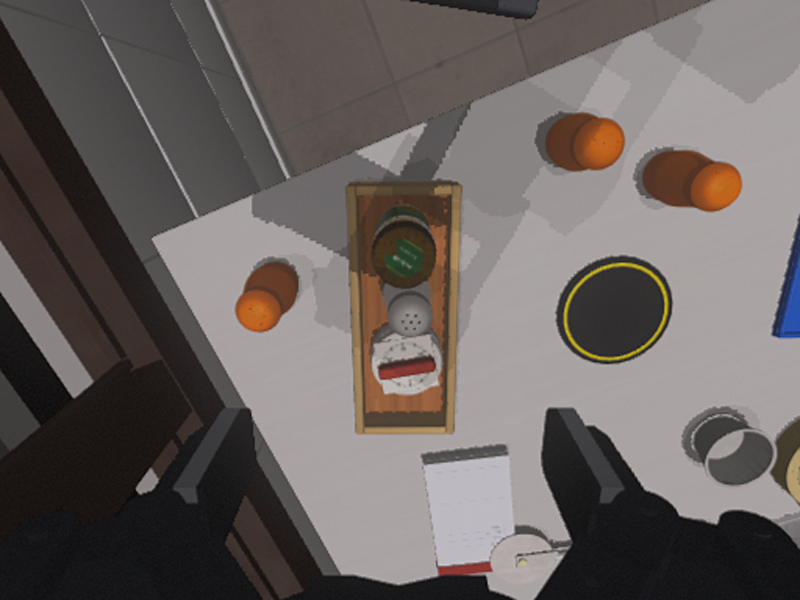

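The wrist picture shows the caddy (corners ~(349,184)–(453,432)), jar cap at (404,252), shaker top (410,314), timer bar (407,368) and the coaster (614,310). I check these against the top/scene positions.

```bash
python3 - <<'E'
from h import *
np.set_printoptions(precision=4,suppress=True)
w=dict(np.load("w2.npz"));k=.64
t=env.get_image("top");s=env.get_image("scene")
for n,a,b,c,z in [("cap",(352.5,209.5),(301.5,132),(404,252),.109),("shk",(346.25,191.25),(286,133.5),(410,314),.094),("bar",(340,171.25),(268.4,142.5),(407,368),.046)]:
    p=np.array(c)*k-.3
    print(n,onz(w,p,z),*tri([(t,a),(s,b),(w,p)]))
P=[onz(w,np.array(c)*k-.3,.03) for c in [(347,183),(462,183),(356,434),(454,434)]];print(np.array(P),np.mean(P,0))
c=np.mean([onz(w,np.array(c)*k-.3,.006) for c in [(558,310),(672,306)]],0);print("coaster",c)
E
```

```text
cap [ 0.5088 -0.0577  0.109 ] [ 0.5105 -0.0579  0.1085] [0.0008409398909597049, 0.0010902321797558263, 0.0016570943332649547]
shk [ 0.557 -0.046  0.094] [ 0.5603 -0.0458  0.0918] [0.000676925488491679, 0.0017806875079889892, 0.00238049437008767]
bar [ 0.6231 -0.0376  0.046 ] [ 0.624  -0.0388  0.0398] [0.002601910709297209, 0.0016187557371566256, 0.002484632876993849]
[[ 0.4782 -0.1067  0.03  ]
 [ 0.4653 -0.0169  0.03  ]
 [ 0.7049 -0.0734  0.03  ]
 [ 0.692   0.0174  0.03  ]] [ 0.5851 -0.0449  0.03  ]
coaster [0.5564 0.1435 0.006 ]
```

Request:
arm_command --deltas '[{"rx":0,"ry":0,"rz":0,"dx":0.0065,"dy":0.0037,"dz":0.03,"fingers":0.085},{"rx":0,"ry":0,"rz":0,"dx":0,"dy":0,"dz":0.045,"fingers":0.085},{"rx":0,"ry":0,"rz":0,"dx":0,"dy":0,"dz":0.045,"fingers":0.075},{"rx":0,"ry":0,"rz":0,"dx":0,"dy":0,"dz":0.035,"fingers":0.075},{"rx":0,"ry":0,"rz":0,"dx":0,"dy":0,"dz":0.025,"fingers":0.075},{"rx":0,"ry":0,"rz":0,"dx":0,"dy":0,"dz":0.022,"fingers":0.075},{"rx":0,"ry":0,"rz":0,"dx":0,"dy":0,"dz":0.02,"fingers":0.075},{"rx":0,"ry":0,"rz":0,"dx":0,"dy":0,"dz":0,"fingers":0.075},{"rx":0,"ry":0,"rz":0,"dx":0,"dy":0,"dz":0,"fingers":0.075}]'

```text
time_s: 5.75
position: [0.5077, -0.054, 0.0802]
tool_rot: [[-0.989, -0.15, 0.001], [-0.15, 0.989, -0.0], [-0.0, -0.0, -1.0]]
ft_force: [-0.1, 0.0, 0.1]
grip_width: 0.0755
gripper_force: 0.0
```

```bash
python3 - <<'E'
from h import *
w=env.get_image("wrist");cv2.imwrite("pics/w3b.png",w["color"])
s=env.get_image("scene");cv2.imwrite("pics/s3b.png",cv2.resize(s["color"][100:190,200:350],(750,450)))
E
```

```text
(no output)
```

View pics/w3b.png

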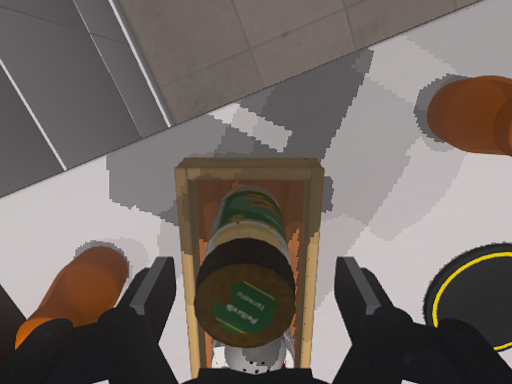

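The cap is centred at column 246 between fingers whose middle is at 255, so the tool is about 4 mm too far left. I correct that, grip and lift.

Request:
arm_command --deltas '[{"rx":0,"ry":0,"rz":0,"dx":-0.001,"dy":-0.004,"dz":0,"fingers":0.06},{"rx":0,"ry":0,"rz":0,"dx":0,"dy":0,"dz":0,"fingers":0.05},{"rx":0,"ry":0,"rz":0,"dx":0,"dy":0,"dz":0,"fingers":0.035},{"rx":0,"ry":0,"rz":0,"dx":0,"dy":0,"dz":0,"fingers":0.03},{"rx":0,"ry":0,"rz":0,"dx":0,"dy":0,"dz":0,"fingers":0.03},{"rx":0,"ry":0,"rz":0,"dx":0,"dy":0,"dz":0,"fingers":0.03},{"rx":0,"ry":0,"rz":0,"dx":0,"dy":0,"dz":0,"fingers":0.03}]' --squeeze 35

```text
time_s: 6.55
position: [0.5097, -0.0587, 0.08]
tool_rot: [[-0.989, -0.15, 0.002], [-0.15, 0.989, -0.001], [-0.001, -0.001, -1.0]]
ft_force: [0.2, -0.2, 5.3]
grip_width: 0.043
gripper_force: 35.2
```

Request:
arm_command --deltas '[{"rx":0,"ry":0,"rz":0,"dx":0,"dy":0,"dz":-0.01,"fingers":0.03},{"rx":0,"ry":0,"rz":0,"dx":0,"dy":0,"dz":-0.03,"fingers":0.03},{"rx":0,"ry":0,"rz":0,"dx":0,"dy":0,"dz":-0.04,"fingers":0.03},{"rx":0,"ry":0,"rz":0,"dx":0,"dy":0,"dz":-0.04,"fingers":0.03},{"rx":0,"ry":0,"rz":0,"dx":0,"dy":0,"dz":-0.02,"fingers":0.03}]'

```text
time_s: 7.05
position: [0.5097, -0.0586, 0.2232]
tool_rot: [[-0.989, -0.15, 0.004], [-0.15, 0.989, -0.002], [-0.004, -0.002, -1.0]]
ft_force: [0.9, -0.2, -1.4]
grip_width: 0.0434
gripper_force: 35.9
```

Request:
arm_command --deltas '[{"rx":0,"ry":0,"rz":0,"dx":-0.002,"dy":0.015,"dz":0,"fingers":0.03},{"rx":0,"ry":0,"rz":0,"dx":-0.004,"dy":0.03,"dz":0,"fingers":0.03},{"rx":0,"ry":0,"rz":0,"dx":-0.005,"dy":0.042,"dz":0,"fingers":0.03},{"rx":0,"ry":0,"rz":0,"dx":-0.005,"dy":0.042,"dz":0,"fingers":0.03},{"rx":0,"ry":0,"rz":0,"dx":-0.005,"dy":0.042,"dz":0,"fingers":0.03},{"rx":0,"ry":0,"rz":0,"dx":-0.005,"dy":0.042,"dz":0,"fingers":0.03},{"rx":0,"ry":0,"rz":0,"dx":-0.005,"dy":0.042,"dz":0,"fingers":0.03},{"rx":0,"ry":0,"rz":0,"dx":-0.005,"dy":0.042,"dz":0,"fingers":0.03},{"rx":0,"ry":0,"rz":0,"dx":-0.005,"dy":0.042,"dz":0,"fingers":0.03},{"rx":0,"ry":0,"rz":0,"dx":-0.004,"dy":0.04,"dz":0,"fingers":0.03},{"rx":0,"ry":0,"rz":0,"dx":-0.004,"dy":0.025,"dz":0,"fingers":0.03},{"rx":0,"ry":0,"rz":0,"dx":0,"dy":0,"dz":0,"fingers":0.03}]'

```text
time_s: 8.25
position: [0.4954, 0.3515, 0.2175]
tool_rot: [[-0.988, -0.154, -0.003], [-0.154, 0.988, -0.0], [0.003, -0.0, -1.0]]
ft_force: [0.8, -0.7, -1.1]
grip_width: 0.0433
gripper_force: 35.9
```

Request:
arm_command --deltas '[{"rx":0,"ry":0,"rz":0,"dx":0,"dy":0,"dz":0.02,"fingers":0.03},{"rx":0,"ry":0,"rz":0,"dx":0,"dy":0,"dz":0.035,"fingers":0.03},{"rx":0,"ry":0,"rz":0,"dx":0,"dy":0,"dz":0.035,"fingers":0.03},{"rx":0,"ry":0,"rz":0,"dx":0,"dy":0,"dz":0.02,"fingers":0.03},{"rx":0,"ry":0,"rz":0,"dx":0,"dy":0,"dz":0.015,"fingers":0.03},{"rx":0,"ry":0,"rz":0,"dx":0,"dy":0,"dz":0.008,"fingers":0.03},{"rx":0,"ry":0,"rz":0,"dx":0,"dy":0,"dz":0,"fingers":0.03},{"rx":0,"ry":0,"rz":0,"dx":0,"dy":0,"dz":0,"fingers":0.03}]'

```text
time_s: 9.05
position: [0.4974, 0.3482, 0.0868]
tool_rot: [[-0.989, -0.149, 0.001], [-0.149, 0.989, 0.0], [-0.001, 0.0, -1.0]]
ft_force: [0.6, 0.2, -0.8]
grip_width: 0.0437
gripper_force: 35.9
```

Request:
arm_command --deltas '[{"rx":0,"ry":0,"rz":0,"dx":0,"dy":0,"dz":0.003,"fingers":0.03},{"rx":0,"ry":0,"rz":0,"dx":0,"dy":0,"dz":0.002,"fingers":0.03},{"rx":0,"ry":0,"rz":0,"dx":0,"dy":0,"dz":0.001,"fingers":0.03},{"rx":0,"ry":0,"rz":0,"dx":0,"dy":0,"dz":0,"fingers":0.03}]'

```text
time_s: 9.45
position: [0.4976, 0.3485, 0.0811]
tool_rot: [[-0.989, -0.15, 0.001], [-0.15, 0.989, 0.0], [-0.001, 0.0, -1.0]]
ft_force: [-1.3, -1.2, 4.7]
grip_width: 0.0431
gripper_force: 36.3
```

Request:
arm_command --deltas '[{"rx":0,"ry":0,"rz":0,"dx":0,"dy":0,"dz":0,"fingers":0.055},{"rx":0,"ry":0,"rz":0,"dx":0,"dy":0,"dz":0,"fingers":0.065},{"rx":0,"ry":0,"rz":0,"dx":0,"dy":0,"dz":0,"fingers":0.07},{"rx":0,"ry":0,"rz":0,"dx":0,"dy":0,"dz":0,"fingers":0.07},{"rx":0,"ry":0,"rz":0,"dx":0,"dy":0,"dz":-0.02,"fingers":0.07},{"rx":0,"ry":0,"rz":0,"dx":0,"dy":0,"dz":-0.04,"fingers":0.07},{"rx":0,"ry":0,"rz":0,"dx":0,"dy":0,"dz":-0.045,"fingers":0.07},{"rx":0,"ry":0,"rz":0,"dx":0,"dy":0,"dz":-0.045,"fingers":0.07}]'

```text
time_s: 10.25
position: [0.4969, 0.3482, 0.2319]
tool_rot: [[-0.989, -0.15, -0.001], [-0.15, 0.989, -0.0], [0.001, -0.0, -1.0]]
ft_force: [0.1, -0.2, -0.0]
grip_width: 0.0702
gripper_force: 0.0
```

Request:
arm_command --deltas '[{"rx":0,"ry":0,"rz":0,"dx":0,"dy":-0.025,"dz":0,"fingers":0.07},{"rx":0,"ry":0,"rz":0,"dx":0,"dy":-0.045,"dz":0,"fingers":0.07},{"rx":0,"ry":0,"rz":0,"dx":0,"dy":-0.045,"dz":0,"fingers":0.07},{"rx":0,"ry":0,"rz":0,"dx":0,"dy":-0.045,"dz":0,"fingers":0.07},{"rx":0,"ry":0,"rz":0,"dx":0,"dy":-0.045,"dz":0,"fingers":0.07},{"rx":0,"ry":0,"rz":0,"dx":0,"dy":-0.045,"dz":0,"fingers":0.07},{"rx":0,"ry":0,"rz":0,"dx":0,"dy":-0.045,"dz":0,"fingers":0.07},{"rx":0,"ry":0,"rz":0,"dx":0,"dy":-0.045,"dz":0,"fingers":0.07},{"rx":0,"ry":0,"rz":0,"dx":0,"dy":-0.04,"dz":0,"fingers":0.07},{"rx":0,"ry":0,"rz":0,"dx":0,"dy":-0.02,"dz":0,"fingers":0.07},{"rx":0,"ry":0,"rz":0,"dx":0,"dy":0,"dz":0,"fingers":0.07},{"rx":0,"ry":0,"rz":0,"dx":0,"dy":0,"dz":0,"fingers":0.07}]'

```text
time_s: 11.45
position: [0.557, -0.047, 0.2302]
tool_rot: [[-0.989, -0.149, -0.0], [-0.149, 0.989, 0.0], [0.0, 0.0, -1.0]]
ft_force: [-0.3, 0.7, -0.2]
grip_width: 0.0701
gripper_force: 0.0
```

```bash
python3 - <<'E'
from h import *
np.set_printoptions(precision=4,suppress=True)
o=env.observe();print(o["position"],o["tool_rot"],o["time_s"])
w=env.get_image("wrist");np.savez("w4.npz",eye=w["eye"],orientation=w["orientation"],camera_matrix=w["camera_matrix"])
t=env.get_image("top")
cv2.imwrite("pics/m4.png",np.hstack([cv2.resize(w["color"],(480,360)),cv2.resize(t["color"][170:260,160:240],(320,360))]))
for q in ["salt_shaker","kitchen_timer","oregano_jar"]:
    print(q,[(np.round(r["box"]),round(r["p"],2)) for r in env.look_for(q,w)[:3]],[(np.round(r["box"]),round(r["p"],2)) for r in env.look_for(q,t)[:3]])
E
```

```text
[ 0.557  -0.047   0.2302] [[-0.9888 -0.149  -0.0004]
 [-0.149   0.9888  0.0004]
 [ 0.0003  0.0005 -1.    ]] 11.45
salt_shaker [(array([236., 150., 273., 204.]), 0.93), (array([364.,  18., 434.,  71.]), 0.87), (array([113., 143., 173., 198.]), 0.74)] [(array([291., 233., 312., 249.]), 0.55), (array([268., 230., 283., 244.]), 0.48)]
kitchen_timer [(array([222., 199., 284., 246.]), 0.74)] [(array([326., 161., 351., 188.]), 0.58)]
oregano_jar [] [(array([192., 201., 213., 218.]), 0.52)]
```

View pics/m4.png

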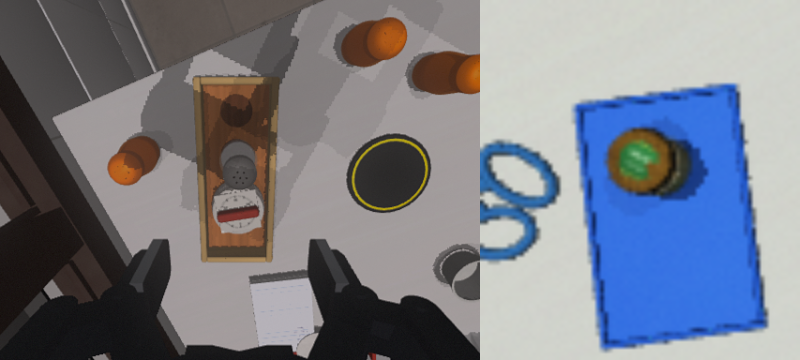

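The jar stands upright in the tray (right panel (640,160)), and its dark inlay now shows at (237,110) in the left panel. The shaker top is at (240,171).

```bash
python3 - <<'E'
from h import *
np.set_printoptions(precision=4,suppress=True)
w=dict(np.load("w4.npz"));k=512/480
print("inlay",onz(w,np.array((237,110))*k,.004),"top",onz(w,np.array((240,171))*k,.092),onz(w,(254.5,182),.07), "bar",onz(w,np.array((237,213))*k,.046))
E
```

```text
inlay [ 0.5103 -0.0557  0.004 ] top [ 0.5575 -0.0454  0.092 ] [ 0.5639 -0.0458  0.07  ] bar [ 0.6223 -0.0389  0.046 ]
```

Request:
arm_command --deltas '[{"rx":0,"ry":0,"rz":0,"dx":-0.0025,"dy":-0.001,"dz":0.03,"fingers":0.075},{"rx":0,"ry":0,"rz":0,"dx":0,"dy":0,"dz":0.035,"fingers":0.075},{"rx":0,"ry":0,"rz":0,"dx":0,"dy":0,"dz":0.03,"fingers":0.075},{"rx":0,"ry":0,"rz":0,"dx":0,"dy":0,"dz":0.025,"fingers":0.075},{"rx":0,"ry":0,"rz":0,"dx":0,"dy":0,"dz":0.022,"fingers":0.075},{"rx":0,"ry":0,"rz":0,"dx":0,"dy":0,"dz":0.02,"fingers":0.075},{"rx":0,"ry":0,"rz":0,"dx":0,"dy":0,"dz":0.02,"fingers":0.075},{"rx":0,"ry":0,"rz":0,"dx":0,"dy":0,"dz":0.01,"fingers":0.075},{"rx":0,"ry":0,"rz":0,"dx":0,"dy":0,"dz":0,"fingers":0.075},{"rx":0,"ry":0,"rz":0,"dx":0,"dy":0,"dz":0,"fingers":0.075}]'

```text
time_s: 12.85
position: [0.5602, -0.0478, 0.039]
tool_rot: [[-0.989, -0.15, 0.001], [-0.15, 0.989, -0.0], [-0.001, -0.0, -1.0]]
ft_force: [0.3, 0.3, 0.3]
grip_width: 0.0745
gripper_force: 0.0
```

```bash
python3 - <<'E'
from h import *
w=env.get_image("wrist");cv2.imwrite("pics/w5.png",w["color"])
E
```

```text
(no output)
```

View pics/w5.png

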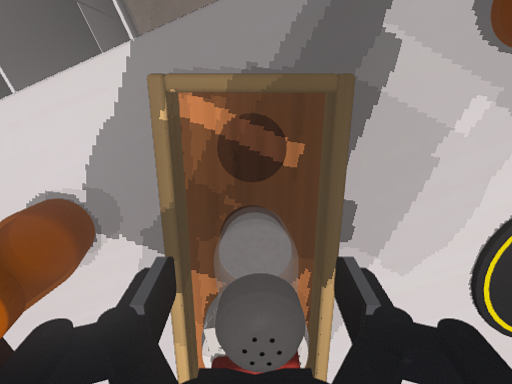

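The shaker body is centred between the fingers (column ~256 against 255). I grip it gently and lift.

Request:
arm_command --deltas '[{"rx":0,"ry":0,"rz":0,"dx":0,"dy":0,"dz":0,"fingers":0.06},{"rx":0,"ry":0,"rz":0,"dx":0,"dy":0,"dz":0,"fingers":0.05},{"rx":0,"ry":0,"rz":0,"dx":0,"dy":0,"dz":0,"fingers":0.04},{"rx":0,"ry":0,"rz":0,"dx":0,"dy":0,"dz":0,"fingers":0.028},{"rx":0,"ry":0,"rz":0,"dx":0,"dy":0,"dz":0,"fingers":0.028},{"rx":0,"ry":0,"rz":0,"dx":0,"dy":0,"dz":0,"fingers":0.028},{"rx":0,"ry":0,"rz":0,"dx":0,"dy":0,"dz":0,"fingers":0.028}]' --squeeze 35

```text
time_s: 13.6
position: [0.56, -0.0478, 0.039]
tool_rot: [[-0.989, -0.15, 0.001], [-0.15, 0.989, -0.0], [-0.001, -0.0, -1.0]]
ft_force: [-0.6, 0.7, 5.5]
grip_width: 0.0374
gripper_force: 34.9
```

Request:
arm_command --deltas '[{"rx":0,"ry":0,"rz":0,"dx":0,"dy":0,"dz":-0.01,"fingers":0.028},{"rx":0,"ry":0,"rz":0,"dx":0,"dy":0,"dz":-0.03,"fingers":0.028},{"rx":0,"ry":0,"rz":0,"dx":0,"dy":0,"dz":-0.04,"fingers":0.028},{"rx":0,"ry":0,"rz":0,"dx":0,"dy":0,"dz":-0.04,"fingers":0.028},{"rx":0,"ry":0,"rz":0,"dx":0,"dy":0,"dz":-0.03,"fingers":0.028},{"rx":0,"ry":0,"rz":0,"dx":0,"dy":0,"dz":-0.01,"fingers":0.028},{"rx":0,"ry":0,"rz":0,"dx":0,"dy":0,"dz":0,"fingers":0.028}]'

```text
time_s: 14.3
position: [0.5599, -0.0478, 0.1993]
tool_rot: [[-0.989, -0.15, 0.002], [-0.15, 0.989, -0.001], [-0.002, -0.001, -1.0]]
ft_force: [0.2, -0.3, -1.5]
grip_width: 0.0374
gripper_force: 35.0
```

Request:
arm_command --deltas '[{"rx":0,"ry":0,"rz":0,"dx":0.003,"dy":0.015,"dz":0,"fingers":0.028},{"rx":0,"ry":0,"rz":0,"dx":0.005,"dy":0.03,"dz":0,"fingers":0.028},{"rx":0,"ry":0,"rz":0,"dx":0.008,"dy":0.042,"dz":0,"fingers":0.028},{"rx":0,"ry":0,"rz":0,"dx":0.008,"dy":0.042,"dz":0,"fingers":0.028},{"rx":0,"ry":0,"rz":0,"dx":0.008,"dy":0.042,"dz":0,"fingers":0.028},{"rx":0,"ry":0,"rz":0,"dx":0.008,"dy":0.042,"dz":0,"fingers":0.028},{"rx":0,"ry":0,"rz":0,"dx":0.008,"dy":0.042,"dz":0,"fingers":0.028},{"rx":0,"ry":0,"rz":0,"dx":0.008,"dy":0.042,"dz":0,"fingers":0.028},{"rx":0,"ry":0,"rz":0,"dx":0.008,"dy":0.042,"dz":0,"fingers":0.028},{"rx":0,"ry":0,"rz":0,"dx":0.006,"dy":0.04,"dz":0,"fingers":0.028},{"rx":0,"ry":0,"rz":0,"dx":0.003,"dy":0.021,"dz":0,"fingers":0.028},{"rx":0,"ry":0,"rz":0,"dx":0,"dy":0,"dz":0,"fingers":0.028}]'

```text
time_s: 15.5
position: [0.4251, 0.3391, 0.1963]
tool_rot: [[-0.988, -0.154, -0.004], [-0.154, 0.988, -0.001], [0.004, -0.001, -1.0]]
ft_force: [-0.0, -0.3, -0.2]
grip_width: 0.0371
gripper_force: 35.0
```

Request:
arm_command --deltas '[{"rx":0,"ry":0,"rz":0,"dx":0,"dy":0,"dz":0.02,"fingers":0.028},{"rx":0,"ry":0,"rz":0,"dx":0,"dy":0,"dz":0.03,"fingers":0.028},{"rx":0,"ry":0,"rz":0,"dx":0,"dy":0,"dz":0.03,"fingers":0.028},{"rx":0,"ry":0,"rz":0,"dx":0,"dy":0,"dz":0.03,"fingers":0.028},{"rx":0,"ry":0,"rz":0,"dx":0,"dy":0,"dz":0.02,"fingers":0.028},{"rx":0,"ry":0,"rz":0,"dx":0,"dy":0,"dz":0.015,"fingers":0.028},{"rx":0,"ry":0,"rz":0,"dx":0,"dy":0,"dz":0.008,"fingers":0.028},{"rx":0,"ry":0,"rz":0,"dx":0,"dy":0,"dz":0,"fingers":0.028},{"rx":0,"ry":0,"rz":0,"dx":0,"dy":0,"dz":0,"fingers":0.028}]'

```text
time_s: 16.4
position: [0.4277, 0.3366, 0.0456]
tool_rot: [[-0.989, -0.149, 0.0], [-0.149, 0.989, -0.0], [-0.0, -0.0, -1.0]]
ft_force: [-0.1, 0.1, -1.5]
grip_width: 0.0371
gripper_force: 35.0
```

Floor contact is due at TCP z 0.040, so I lower in small steps, release and rise.

Request:
arm_command --deltas '[{"rx":0,"ry":0,"rz":0,"dx":0,"dy":0,"dz":0.003,"fingers":0.028},{"rx":0,"ry":0,"rz":0,"dx":0,"dy":0,"dz":0.002,"fingers":0.028},{"rx":0,"ry":0,"rz":0,"dx":0,"dy":0,"dz":0.0005,"fingers":0.028},{"rx":0,"ry":0,"rz":0,"dx":0,"dy":0,"dz":0,"fingers":0.028}]'

```text
time_s: 16.8
position: [0.4278, 0.3368, 0.0401]
tool_rot: [[-0.989, -0.15, 0.0], [-0.15, 0.989, 0.0], [-0.0, 0.0, -1.0]]
ft_force: [-0.1, -0.4, 0.6]
grip_width: 0.0372
gripper_force: 35.3
```

Request:
arm_command --deltas '[{"rx":0,"ry":0,"rz":0,"dx":0,"dy":0,"dz":0,"fingers":0.045},{"rx":0,"ry":0,"rz":0,"dx":0,"dy":0,"dz":0,"fingers":0.06},{"rx":0,"ry":0,"rz":0,"dx":0,"dy":0,"dz":0,"fingers":0.07},{"rx":0,"ry":0,"rz":0,"dx":0,"dy":0,"dz":0,"fingers":0.07},{"rx":0,"ry":0,"rz":0,"dx":0,"dy":0,"dz":-0.02,"fingers":0.07},{"rx":0,"ry":0,"rz":0,"dx":0,"dy":0,"dz":-0.04,"fingers":0.07},{"rx":0,"ry":0,"rz":0,"dx":0,"dy":0,"dz":-0.045,"fingers":0.07},{"rx":0,"ry":0,"rz":0,"dx":0,"dy":0,"dz":-0.045,"fingers":0.07},{"rx":0,"ry":0,"rz":0,"dx":0,"dy":0,"dz":-0.02,"fingers":0.085}]'

```text
time_s: 17.7
position: [0.4285, 0.3372, 0.2141]
tool_rot: [[-0.989, -0.15, 0.006], [-0.15, 0.989, 0.003], [-0.006, 0.002, -1.0]]
ft_force: [0.9, -0.5, -1.1]
grip_width: 0.0823
gripper_force: 0.0
```

Request:
arm_command --deltas '[{"rx":0,"ry":0,"rz":0.143,"dx":0,"dy":0,"dz":0,"fingers":0.085},{"rx":0,"ry":0,"rz":0.143,"dx":0,"dy":0,"dz":0,"fingers":0.085},{"rx":0,"ry":0,"rz":0.143,"dx":0,"dy":0,"dz":0,"fingers":0.085},{"rx":0,"ry":0,"rz":0.143,"dx":0,"dy":0,"dz":0,"fingers":0.085},{"rx":0,"ry":0,"rz":0.143,"dx":0,"dy":0,"dz":0,"fingers":0.085},{"rx":0,"ry":0,"rz":0.143,"dx":0,"dy":0,"dz":0,"fingers":0.085},{"rx":0,"ry":0,"rz":0.143,"dx":0,"dy":0,"dz":0,"fingers":0.085},{"rx":0,"ry":0,"rz":0.143,"dx":0,"dy":0,"dz":0,"fingers":0.085},{"rx":0,"ry":0,"rz":0.143,"dx":0,"dy":0,"dz":0,"fingers":0.085},{"rx":0,"ry":0,"rz":0.143,"dx":0,"dy":0,"dz":0,"fingers":0.085},{"rx":0,"ry":0,"rz":0.143,"dx":0,"dy":0,"dz":0,"fingers":0.085},{"rx":0,"ry":0,"rz":0,"dx":0,"dy":0,"dz":0,"fingers":0.085}]'

```text
time_s: 18.9
position: [0.4276, 0.3367, 0.2098]
tool_rot: [[-0.146, 0.989, -0.0], [0.989, 0.146, -0.0], [-0.0, -0.0, -1.0]]
ft_force: [-0.1, 0.2, 0.4]
grip_width: 0.085
gripper_force: 0.0
```

Request:
arm_command --deltas '[{"rx":0,"ry":0,"rz":0,"dx":-0.015,"dy":0.006,"dz":0,"fingers":0.085},{"rx":0,"ry":0,"rz":0,"dx":-0.035,"dy":0.012,"dz":0,"fingers":0.085},{"rx":0,"ry":0,"rz":0,"dx":-0.042,"dy":0.014,"dz":0,"fingers":0.085},{"rx":0,"ry":0,"rz":0,"dx":-0.042,"dy":0.014,"dz":0,"fingers":0.085},{"rx":0,"ry":0,"rz":0,"dx":-0.042,"dy":0.014,"dz":0,"fingers":0.085},{"rx":0,"ry":0,"rz":0,"dx":-0.042,"dy":0.014,"dz":0,"fingers":0.085},{"rx":0,"ry":0,"rz":0,"dx":-0.042,"dy":0.014,"dz":0,"fingers":0.085},{"rx":0,"ry":0,"rz":0,"dx":-0.042,"dy":0.014,"dz":0,"fingers":0.085},{"rx":0,"ry":0,"rz":0,"dx":-0.042,"dy":0.014,"dz":0,"fingers":0.085},{"rx":0,"ry":0,"rz":0,"dx":-0.039,"dy":0.013,"dz":0,"fingers":0.085},{"rx":0,"ry":0,"rz":0,"dx":-0.02,"dy":0.0065,"dz":0,"fingers":0.085},{"rx":0,"ry":0,"rz":0,"dx":0,"dy":0,"dz":0,"fingers":0.085}]'

```text
time_s: 20.1
position: [0.6219, -0.0445, 0.209]
tool_rot: [[-0.148, 0.989, -0.001], [0.989, 0.148, -0.0], [-0.0, -0.001, -1.0]]
ft_force: [0.2, 0.8, -0.4]
grip_width: 0.0853
gripper_force: 0.0
```

Request:
arm_command --deltas '[{"rx":0,"ry":0,"rz":0,"dx":0,"dy":0,"dz":0.03,"fingers":0.085},{"rx":0,"ry":0,"rz":0,"dx":0,"dy":0,"dz":0.03,"fingers":0.085},{"rx":0,"ry":0,"rz":0,"dx":0,"dy":0,"dz":0.03,"fingers":0.085},{"rx":0,"ry":0,"rz":0,"dx":0,"dy":0,"dz":0,"fingers":0.085},{"rx":0,"ry":0,"rz":0,"dx":0,"dy":0,"dz":0,"fingers":0.085}]'

```text
time_s: 20.6
position: [0.6212, -0.0412, 0.1207]
tool_rot: [[-0.15, 0.989, 0.0], [0.989, 0.15, 0.0], [0.0, 0.0, -1.0]]
ft_force: [0.5, 0.3, 0.7]
grip_width: 0.0851
gripper_force: 0.0
```

```bash
python3 - <<'E'
from h import *
w=env.get_image("wrist");np.savez("w6.npz",eye=w["eye"],orientation=w["orientation"],camera_matrix=w["camera_matrix"])
t=env.get_image("top");cv2.imwrite("pics/m6.png",np.hstack([cv2.resize(w["color"],(480,360)),cv2.resize(t["color"][170:260,160:240],(320,360))]))
E
```

```text
(no output)
```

View pics/m6.png

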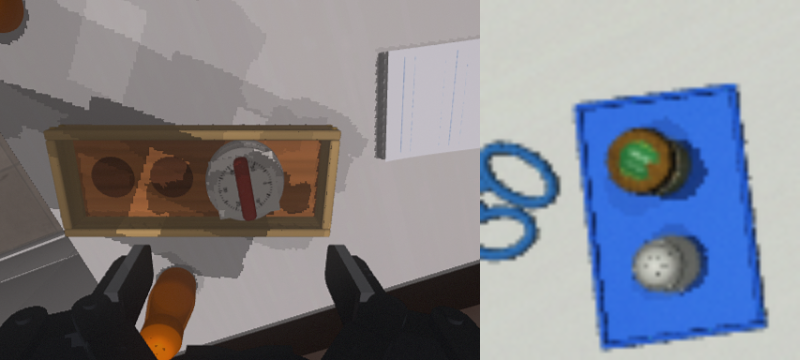

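Jar and shaker both stand in the tray. The timer bar is at (244,188) and the empty inlays at (113,177) and (171,175).

```bash
python3 - <<'E'
from h import *
np.set_printoptions(precision=4,suppress=True)
w=dict(np.load("w6.npz"));k=512/480
for n,p,z in [("bar",(244,188),.046),("dial",(245,180),.032),("inJ",(113,177),.004),("inS",(171,175),.004)]:print(n,onz(w,np.array(p)*k,z))
P=[onz(w,np.array(p)*k,.03) for p in [(46,129),(341,127),(69,237),(329,236)]];print(np.array(P),np.mean(P,0))
E
```

```text
bar [ 0.6247 -0.0348  0.046 ]
dial [ 0.6255 -0.0329  0.032 ]
inJ [ 0.5111 -0.0568  0.004 ]
inS [ 0.5619 -0.0472  0.004 ]
[[ 0.47   -0.0158  0.03  ]
 [ 0.6909  0.0191  0.03  ]
 [ 0.4845 -0.1069  0.03  ]
 [ 0.7046 -0.0728  0.03  ]] [ 0.5875 -0.0441  0.03  ]
```

Request:
arm_command --deltas '[{"rx":0,"ry":0,"rz":0,"dx":0.002,"dy":0.0025,"dz":0.02,"fingers":0.0854},{"rx":0,"ry":0,"rz":0,"dx":0,"dy":0,"dz":0.025,"fingers":0.0854},{"rx":0,"ry":0,"rz":0,"dx":0,"dy":0,"dz":0.02,"fingers":0.0854},{"rx":0,"ry":0,"rz":0,"dx":0,"dy":0,"dz":0.015,"fingers":0.0854},{"rx":0,"ry":0,"rz":0,"dx":0,"dy":0,"dz":0.012,"fingers":0.0854},{"rx":0,"ry":0,"rz":0,"dx":0,"dy":0,"dz":0.012,"fingers":0.0854},{"rx":0,"ry":0,"rz":0,"dx":0,"dy":0,"dz":0.009,"fingers":0.0854},{"rx":0,"ry":0,"rz":0,"dx":0,"dy":0,"dz":0.005,"fingers":0.0854},{"rx":0,"ry":0,"rz":0,"dx":0,"dy":0,"dz":0,"fingers":0.0854},{"rx":0,"ry":0,"rz":0,"dx":0,"dy":0,"dz":0,"fingers":0.0854}]'

```text
time_s: 21.7
position: [0.6236, -0.0395, 0.0022]
tool_rot: [[-0.148, 0.989, 0.001], [0.989, 0.148, -0.0], [-0.0, 0.001, -1.0]]
ft_force: [0.1, 0.1, -0.1]
grip_width: 0.0856
gripper_force: 0.0
```

```bash
python3 - <<'E'
from h import *
w=env.get_image("wrist");cv2.imwrite("pics/w7.png",w["color"])
E
```

```text
(no output)
```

View pics/w7.png

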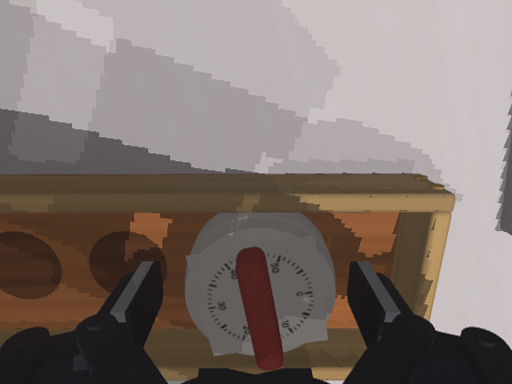

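The fingers straddle the timer evenly (its centre ~column 260 against 256). I grip it and lift a little.

Request:
arm_command --deltas '[{"rx":0,"ry":0,"rz":0,"dx":0,"dy":0.0015,"dz":0,"fingers":0.075},{"rx":0,"ry":0,"rz":0,"dx":0,"dy":0,"dz":0,"fingers":0.068},{"rx":0,"ry":0,"rz":0,"dx":0,"dy":0,"dz":0,"fingers":0.06},{"rx":0,"ry":0,"rz":0,"dx":0,"dy":0,"dz":0,"fingers":0.055},{"rx":0,"ry":0,"rz":0,"dx":0,"dy":0,"dz":0,"fingers":0.055},{"rx":0,"ry":0,"rz":0,"dx":0,"dy":0,"dz":0,"fingers":0.055},{"rx":0,"ry":0,"rz":0,"dx":0,"dy":0,"dz":0,"fingers":0.055}]' --squeeze 40

```text
time_s: 22.45
position: [0.6252, -0.0394, 0.0025]
tool_rot: [[-0.148, 0.989, 0.001], [0.989, 0.148, -0.0], [-0.001, 0.001, -1.0]]
ft_force: [-1.0, 0.3, 4.8]
grip_width: 0.0645
gripper_force: 44.4
```

Request:
arm_command --deltas '[{"rx":0,"ry":0,"rz":0,"dx":0,"dy":0,"dz":-0.01,"fingers":0.055},{"rx":0,"ry":0,"rz":0,"dx":0,"dy":0,"dz":-0.02,"fingers":0.055},{"rx":0,"ry":0,"rz":0,"dx":0,"dy":0,"dz":-0.03,"fingers":0.055},{"rx":0,"ry":0,"rz":0,"dx":0,"dy":0,"dz":-0.03,"fingers":0.055},{"rx":0,"ry":0,"rz":0,"dx":0,"dy":0,"dz":-0.01,"fingers":0.055},{"rx":0,"ry":0,"rz":0,"dx":0,"dy":0,"dz":0,"fingers":0.055},{"rx":0,"ry":0,"rz":0,"dx":0,"dy":0,"dz":0,"fingers":0.055}]'

```text
time_s: 23.15
position: [0.6241, -0.0391, 0.1005]
tool_rot: [[-0.147, 0.989, -0.002], [0.989, 0.147, 0.001], [0.001, -0.002, -1.0]]
ft_force: [0.6, 0.4, -1.8]
grip_width: 0.0646
gripper_force: 44.4
```

```bash
python3 - <<'E'
from h import *
w=env.get_image("wrist");s=env.get_image("scene")
cv2.imwrite("pics/m8.png",np.hstack([cv2.resize(w["color"],(400,300)),cv2.resize(s["color"][100:190,220:340],(400,300))]))
E
```

```text
(no output)
```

View pics/m8.png

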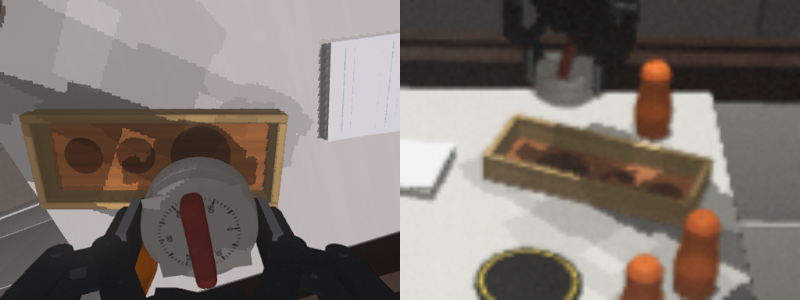

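The timer hangs level in the grip. Now over to the coaster.

Request:
arm_command --deltas '[{"rx":0,"ry":0,"rz":0,"dx":0.015,"dy":-0.003,"dz":0,"fingers":0.055},{"rx":0,"ry":0,"rz":0,"dx":0.03,"dy":-0.006,"dz":0,"fingers":0.055},{"rx":0,"ry":0,"rz":0,"dx":0.035,"dy":-0.007,"dz":0,"fingers":0.055},{"rx":0,"ry":0,"rz":0,"dx":0.035,"dy":-0.007,"dz":0,"fingers":0.055},{"rx":0,"ry":0,"rz":0,"dx":0.035,"dy":-0.007,"dz":0,"fingers":0.055},{"rx":0,"ry":0,"rz":0,"dx":0.027,"dy":-0.005,"dz":0,"fingers":0.055},{"rx":0,"ry":0,"rz":0,"dx":0.0125,"dy":-0.0025,"dz":0,"fingers":0.055},{"rx":0,"ry":0,"rz":0,"dx":0,"dy":0,"dz":0.02,"fingers":0.055},{"rx":0,"ry":0,"rz":0,"dx":0,"dy":0,"dz":0.03,"fingers":0.055},{"rx":0,"ry":0,"rz":0,"dx":0,"dy":0,"dz":0.015,"fingers":0.055},{"rx":0,"ry":0,"rz":0,"dx":0,"dy":0,"dz":0,"fingers":0.055},{"rx":0,"ry":0,"rz":0,"dx":0,"dy":0,"dz":0,"fingers":0.055}]'

```text
time_s: 24.45
position: [0.56, 0.1425, 0.0371]
tool_rot: [[-0.147, 0.989, -0.0], [0.989, 0.147, -0.0], [-0.0, -0.0, -1.0]]
ft_force: [0.2, 0.2, -1.2]
grip_width: 0.0641
gripper_force: 44.6
```

```bash
python3 - <<'E'
from h import *
w=env.get_image("wrist");np.savez("w9.npz",eye=w["eye"],orientation=w["orientation"],camera_matrix=w["camera_matrix"]);cv2.imwrite("pics/w9.png",w["color"])
E
```

```text
(no output)
```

View pics/w9.png

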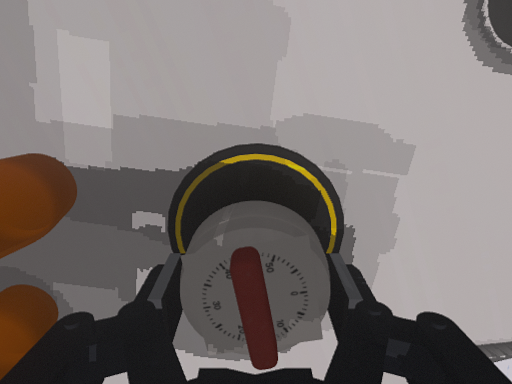

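Ring spans columns 177–336 with its far point at (257,156), and the dial is centred near (256,291). I work out the offset.

```bash
python3 - <<'E'
from h import *
np.set_printoptions(precision=4,suppress=True)
w=dict(np.load("w9.npz"))
img=cv2.imread("pics/w9.png");h=cv2.cvtColor(img,cv2.COLOR_BGR2HSV);m=cv2.inRange(h,(22,120,100),(35,255,255));m[:140]=0;m[265:]=0
p=np.argwhere(m>0)[:,::-1];P=np.array([onz(w,q,.006)[:2] for q in p])
A=np.c_[2*P,np.ones(len(P))];c=np.linalg.lstsq(A,(P**2).sum(1),rcond=None)[0];print("ring",c[:2],np.sqrt(c[2]+c[:2]@c[:2]),len(p))
print("dial",onz(w,(256,291),.0666),"bar",onz(w,(254,308),.08), "body far", onz(w,(255,201),.035+.0035+.018))
E
```

```text
ring [0.5609 0.1446] 0.04506575382821464 1013
dial [0.5602 0.147  0.0666] bar [0.5591 0.149  0.08  ] body far [0.5546 0.1819 0.0565]
```

Request:
arm_command --deltas '[{"rx":0,"ry":0,"rz":0,"dx":-0.003,"dy":0,"dz":0.012,"fingers":0.055},{"rx":0,"ry":0,"rz":0,"dx":0,"dy":0,"dz":0.01,"fingers":0.055},{"rx":0,"ry":0,"rz":0,"dx":0,"dy":0,"dz":0.006,"fingers":0.055},{"rx":0,"ry":0,"rz":0,"dx":0,"dy":0,"dz":0.003,"fingers":0.055},{"rx":0,"ry":0,"rz":0,"dx":0,"dy":0,"dz":0.001,"fingers":0.055},{"rx":0,"ry":0,"rz":0,"dx":0,"dy":0,"dz":0,"fingers":0.055},{"rx":0,"ry":0,"rz":0,"dx":0,"dy":0,"dz":0,"fingers":0.055}]'

```text
time_s: 25.2
position: [0.5604, 0.1397, 0.005]
tool_rot: [[-0.148, 0.989, 0.001], [0.989, 0.148, 0.0], [-0.0, 0.001, -1.0]]
ft_force: [0.2, 0.4, -1.5]
grip_width: 0.0644
gripper_force: 44.5
```

Request:
arm_command --deltas '[{"rx":0,"ry":0,"rz":0,"dx":0,"dy":0,"dz":0.0015,"fingers":0.055},{"rx":0,"ry":0,"rz":0,"dx":0,"dy":0,"dz":0,"fingers":0.055},{"rx":0,"ry":0,"rz":0,"dx":0,"dy":0,"dz":0,"fingers":0.07},{"rx":0,"ry":0,"rz":0,"dx":0,"dy":0,"dz":0,"fingers":0.08},{"rx":0,"ry":0,"rz":0,"dx":0,"dy":0,"dz":0,"fingers":0.0854},{"rx":0,"ry":0,"rz":0,"dx":0,"dy":0,"dz":0,"fingers":0.0854},{"rx":0,"ry":0,"rz":0,"dx":0,"dy":0,"dz":0,"fingers":0.0854},{"rx":0,"ry":0,"rz":0,"dx":0,"dy":0,"dz":-0.015,"fingers":0.0854},{"rx":0,"ry":0,"rz":0,"dx":0,"dy":0,"dz":-0.035,"fingers":0.0854},{"rx":0,"ry":0,"rz":0,"dx":0,"dy":0,"dz":-0.045,"fingers":0.0854},{"rx":0,"ry":0,"rz":0,"dx":0,"dy":0,"dz":-0.045,"fingers":0.0854},{"rx":0,"ry":0,"rz":0,"dx":0,"dy":0,"dz":-0.045,"fingers":0.0854}]'

```text
time_s: 26.4
position: [0.5599, 0.1396, 0.1902]
tool_rot: [[-0.147, 0.989, -0.0], [0.989, 0.147, -0.0], [0.0, -0.0, -1.0]]
ft_force: [0.0, -0.8, 0.8]
grip_width: 0.0852
gripper_force: 0.0
```

Request:
arm_command --deltas '[{"rx":0,"ry":0,"rz":-0.143,"dx":0,"dy":0,"dz":-0.02,"fingers":0.08},{"rx":0,"ry":0,"rz":-0.143,"dx":0,"dy":0,"dz":0,"fingers":0.075},{"rx":0,"ry":0,"rz":-0.143,"dx":0,"dy":0,"dz":0,"fingers":0.075},{"rx":0,"ry":0,"rz":-0.143,"dx":0,"dy":0,"dz":0,"fingers":0.075},{"rx":0,"ry":0,"rz":-0.143,"dx":0,"dy":0,"dz":0,"fingers":0.075},{"rx":0,"ry":0,"rz":-0.143,"dx":0,"dy":0,"dz":0,"fingers":0.075},{"rx":0,"ry":0,"rz":-0.143,"dx":0,"dy":0,"dz":0,"fingers":0.075},{"rx":0,"ry":0,"rz":-0.143,"dx":0,"dy":0,"dz":0,"fingers":0.075},{"rx":0,"ry":0,"rz":-0.143,"dx":0,"dy":0,"dz":0,"fingers":0.075},{"rx":0,"ry":0,"rz":-0.143,"dx":0,"dy":0,"dz":0,"fingers":0.075},{"rx":0,"ry":0,"rz":-0.143,"dx":0,"dy":0,"dz":0,"fingers":0.075},{"rx":0,"ry":0,"rz":0,"dx":0,"dy":0,"dz":0,"fingers":0.075}]'

```text
time_s: 27.6
position: [0.5601, 0.1397, 0.2082]
tool_rot: [[-0.989, -0.151, -0.0], [-0.151, 0.989, -0.0], [0.0, 0.0, -1.0]]
ft_force: [1.0, 0.5, 0.5]
grip_width: 0.0749
gripper_force: 0.0
```

```bash
python3 - <<'E'
from h import *
np.set_printoptions(precision=4,suppress=True)
w=env.get_image("wrist")
s=env.get_image("scene")
cv2.imwrite("pics/m10.png",np.hstack([cv2.resize(w["color"],(480,360)),cv2.resize(s["color"][150:270,200:300],(300,360))]))
np.savez("w10.npz",eye=w["eye"],orientation=w["orientation"],camera_matrix=w["camera_matrix"])
print(env.observe()["position"])
E
```

```text
[0.5602 0.1396 0.2082]
```

View pics/m10.png

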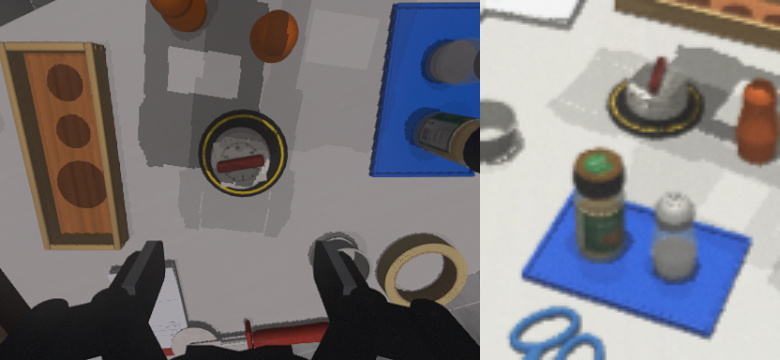

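The timer sits on the coaster, and jar and shaker stand in the tray. I check its centring and go for the shaker.

```bash
python3 - <<'E'
from h import *
np.set_printoptions(precision=4,suppress=True)
w=dict(np.load("w10.npz"));k=512/480
print(onz(w,np.array((241,160))*k,.034),onz(w,np.array((243,153))*k,.006))
E
```

```text
[0.5592 0.1422 0.034 ] [0.5579 0.1445 0.006 ]
```

Request:
arm_command --deltas '[{"rx":0,"ry":0,"rz":0,"dx":0.008,"dy":0.016,"dz":0,"fingers":0.075},{"rx":0,"ry":0,"rz":0,"dx":0.017,"dy":0.037,"dz":0,"fingers":0.075},{"rx":0,"ry":0,"rz":0,"dx":0.019,"dy":0.041,"dz":0,"fingers":0.075},{"rx":0,"ry":0,"rz":0,"dx":0.019,"dy":0.041,"dz":0,"fingers":0.075},{"rx":0,"ry":0,"rz":0,"dx":0.019,"dy":0.041,"dz":0,"fingers":0.075},{"rx":0,"ry":0,"rz":0,"dx":0.013,"dy":0.027,"dz":0,"fingers":0.075},{"rx":0,"ry":0,"rz":0,"dx":0.006,"dy":0.012,"dz":0,"fingers":0.07},{"rx":0,"ry":0,"rz":0,"dx":0,"dy":0,"dz":0,"fingers":0.07},{"rx":0,"ry":0,"rz":0,"dx":0,"dy":0,"dz":0.02,"fingers":0.07},{"rx":0,"ry":0,"rz":0,"dx":0,"dy":0,"dz":0.03,"fingers":0.07},{"rx":0,"ry":0,"rz":0,"dx":0,"dy":0,"dz":0,"fingers":0.07},{"rx":0,"ry":0,"rz":0,"dx":0,"dy":0,"dz":0,"fingers":0.07}]'

```text
time_s: 28.9
position: [0.4289, 0.3365, 0.1588]
tool_rot: [[-0.989, -0.148, -0.0], [-0.148, 0.989, -0.0], [0.0, -0.0, -1.0]]
ft_force: [-0.3, 0.5, 0.6]
grip_width: 0.0702
gripper_force: 0.0
```

Request:
arm_command --deltas '[{"rx":0,"ry":0,"rz":0,"dx":0.001,"dy":0,"dz":0.02,"fingers":0.07},{"rx":0,"ry":0,"rz":0,"dx":0,"dy":0,"dz":0.03,"fingers":0.07},{"rx":0,"ry":0,"rz":0,"dx":0,"dy":0,"dz":0.03,"fingers":0.07},{"rx":0,"ry":0,"rz":0,"dx":0,"dy":0,"dz":0.02,"fingers":0.07},{"rx":0,"ry":0,"rz":0,"dx":0,"dy":0,"dz":0.014,"fingers":0.07},{"rx":0,"ry":0,"rz":0,"dx":0,"dy":0,"dz":0.005,"fingers":0.07},{"rx":0,"ry":0,"rz":0,"dx":0,"dy":0,"dz":0,"fingers":0.055},{"rx":0,"ry":0,"rz":0,"dx":0,"dy":0,"dz":0,"fingers":0.045},{"rx":0,"ry":0,"rz":0,"dx":0,"dy":0,"dz":0,"fingers":0.028},{"rx":0,"ry":0,"rz":0,"dx":0,"dy":0,"dz":0,"fingers":0.028},{"rx":0,"ry":0,"rz":0,"dx":0,"dy":0,"dz":0,"fingers":0.028},{"rx":0,"ry":0,"rz":0,"dx":0,"dy":0,"dz":0,"fingers":0.028}]' --squeeze 35

```text
time_s: 30.1
position: [0.428, 0.3371, 0.0409]
tool_rot: [[-0.989, -0.15, 0.003], [-0.15, 0.989, 0.001], [-0.003, 0.0, -1.0]]
ft_force: [-0.1, -1.0, 5.7]
grip_width: 0.0372
gripper_force: 34.7
```

Request:
arm_command --deltas '[{"rx":0,"ry":0,"rz":0,"dx":0,"dy":0,"dz":0,"fingers":0.028},{"rx":0,"ry":0,"rz":0,"dx":0,"dy":0,"dz":0,"fingers":0.028}]'

```text
time_s: 30.3
position: [0.428, 0.3371, 0.0409]
tool_rot: [[-0.989, -0.15, 0.003], [-0.15, 0.989, 0.001], [-0.003, 0.0, -1.0]]
ft_force: [-0.6, -2.9, 5.7]
grip_width: 0.0372
gripper_force: 34.7
```

Request:
arm_command --deltas '[{"rx":0,"ry":0,"rz":0,"dx":0,"dy":0,"dz":-0.01,"fingers":0.028},{"rx":0,"ry":0,"rz":0,"dx":0,"dy":0,"dz":-0.03,"fingers":0.028},{"rx":0,"ry":0,"rz":0,"dx":0,"dy":0,"dz":-0.04,"fingers":0.028},{"rx":0,"ry":0,"rz":0,"dx":0,"dy":0,"dz":-0.04,"fingers":0.028},{"rx":0,"ry":0,"rz":0,"dx":0,"dy":0,"dz":-0.03,"fingers":0.028},{"rx":0,"ry":0,"rz":0,"dx":0,"dy":0,"dz":-0.01,"fingers":0.028},{"rx":0,"ry":0,"rz":0,"dx":0,"dy":0,"dz":0,"fingers":0.028}]'

```text
time_s: 31.0
position: [0.4274, 0.3371, 0.2007]
tool_rot: [[-0.989, -0.15, 0.003], [-0.15, 0.989, 0.001], [-0.003, 0.001, -1.0]]
ft_force: [0.1, 0.2, -1.2]
grip_width: 0.037
gripper_force: 35.0
```

Request:
arm_command --deltas '[{"rx":0,"ry":0,"rz":0,"dx":-0.003,"dy":-0.015,"dz":0,"fingers":0.028},{"rx":0,"ry":0,"rz":0,"dx":-0.005,"dy":-0.03,"dz":0,"fingers":0.028},{"rx":0,"ry":0,"rz":0,"dx":-0.008,"dy":-0.042,"dz":0,"fingers":0.028},{"rx":0,"ry":0,"rz":0,"dx":-0.008,"dy":-0.042,"dz":0,"fingers":0.028},{"rx":0,"ry":0,"rz":0,"dx":-0.008,"dy":-0.042,"dz":0,"fingers":0.028},{"rx":0,"ry":0,"rz":0,"dx":-0.008,"dy":-0.042,"dz":0,"fingers":0.028},{"rx":0,"ry":0,"rz":0,"dx":-0.008,"dy":-0.042,"dz":0,"fingers":0.028},{"rx":0,"ry":0,"rz":0,"dx":-0.008,"dy":-0.042,"dz":0,"fingers":0.028},{"rx":0,"ry":0,"rz":0,"dx":-0.008,"dy":-0.042,"dz":0,"fingers":0.028},{"rx":0,"ry":0,"rz":0,"dx":-0.006,"dy":-0.04,"dz":0,"fingers":0.028},{"rx":0,"ry":0,"rz":0,"dx":-0.003,"dy":-0.021,"dz":0,"fingers":0.028},{"rx":0,"ry":0,"rz":0,"dx":0,"dy":0,"dz":0,"fingers":0.028}]'

```text
time_s: 32.2
position: [0.5589, -0.0509, 0.1971]
tool_rot: [[-0.989, -0.146, -0.004], [-0.146, 0.989, 0.0], [0.003, 0.001, -1.0]]
ft_force: [-0.1, -0.1, -0.7]
grip_width: 0.0369
gripper_force: 35.0
```

Request:
arm_command --deltas '[{"rx":0,"ry":0,"rz":0,"dx":0,"dy":0,"dz":0.02,"fingers":0.028},{"rx":0,"ry":0,"rz":0,"dx":0,"dy":0,"dz":0.03,"fingers":0.028},{"rx":0,"ry":0,"rz":0,"dx":0,"dy":0,"dz":0.03,"fingers":0.028},{"rx":0,"ry":0,"rz":0,"dx":0,"dy":0,"dz":0.02,"fingers":0.028},{"rx":0,"ry":0,"rz":0,"dx":0,"dy":0,"dz":0,"fingers":0.028},{"rx":0,"ry":0,"rz":0,"dx":0,"dy":0,"dz":0,"fingers":0.028}]'

```text
time_s: 32.8
position: [0.5589, -0.0473, 0.0993]
tool_rot: [[-0.989, -0.15, -0.001], [-0.15, 0.989, 0.0], [0.001, 0.001, -1.0]]
ft_force: [0.2, -0.1, -0.8]
grip_width: 0.0368
gripper_force: 35.0
```

Request:
arm_command --deltas '[{"rx":0,"ry":0,"rz":0,"dx":-0.001,"dy":-0.0005,"dz":0.015,"fingers":0.028},{"rx":0,"ry":0,"rz":0,"dx":0,"dy":0,"dz":0.02,"fingers":0.028},{"rx":0,"ry":0,"rz":0,"dx":0,"dy":0,"dz":0.012,"fingers":0.028},{"rx":0,"ry":0,"rz":0,"dx":0,"dy":0,"dz":0.007,"fingers":0.028},{"rx":0,"ry":0,"rz":0,"dx":0,"dy":0,"dz":0.003,"fingers":0.028},{"rx":0,"ry":0,"rz":0,"dx":0,"dy":0,"dz":0.002,"fingers":0.028},{"rx":0,"ry":0,"rz":0,"dx":0,"dy":0,"dz":0,"fingers":0.028},{"rx":0,"ry":0,"rz":0,"dx":0,"dy":0,"dz":0,"fingers":0.028}]'

```text
time_s: 33.6
position: [0.5605, -0.048, 0.0408]
tool_rot: [[-0.989, -0.15, 0.001], [-0.15, 0.989, -0.0], [-0.001, -0.0, -1.0]]
ft_force: [-0.4, 0.1, -0.2]
grip_width: 0.0369
gripper_force: 35.0
```

Request:
arm_command --deltas '[{"rx":0,"ry":0,"rz":0,"dx":0,"dy":0,"dz":0.001,"fingers":0.028},{"rx":0,"ry":0,"rz":0,"dx":0,"dy":0,"dz":0,"fingers":0.028},{"rx":0,"ry":0,"rz":0,"dx":0,"dy":0,"dz":0,"fingers":0.045},{"rx":0,"ry":0,"rz":0,"dx":0,"dy":0,"dz":0,"fingers":0.06},{"rx":0,"ry":0,"rz":0,"dx":0,"dy":0,"dz":0,"fingers":0.07},{"rx":0,"ry":0,"rz":0,"dx":0,"dy":0,"dz":0,"fingers":0.07},{"rx":0,"ry":0,"rz":0,"dx":0,"dy":0,"dz":-0.02,"fingers":0.07},{"rx":0,"ry":0,"rz":0,"dx":0,"dy":0,"dz":-0.04,"fingers":0.07},{"rx":0,"ry":0,"rz":0,"dx":0,"dy":0,"dz":-0.045,"fingers":0.07},{"rx":0,"ry":0,"rz":0,"dx":0,"dy":0,"dz":-0.045,"fingers":0.07},{"rx":0,"ry":0,"rz":0,"dx":0,"dy":0,"dz":-0.02,"fingers":0.07},{"rx":0,"ry":0,"rz":0,"dx":0,"dy":0,"dz":0,"fingers":0.07}]'

```text
time_s: 34.8
position: [0.5613, -0.0482, 0.2125]
tool_rot: [[-0.989, -0.15, 0.006], [-0.15, 0.989, -0.002], [-0.006, -0.003, -1.0]]
ft_force: [-0.3, -0.5, -0.4]
grip_width: 0.0702
gripper_force: 0.0
```

Request:
arm_command --deltas '[{"rx":0,"ry":0,"rz":0,"dx":0.0005,"dy":0.025,"dz":0,"fingers":0.07},{"rx":0,"ry":0,"rz":0,"dx":0.0005,"dy":0.045,"dz":0,"fingers":0.07},{"rx":0,"ry":0,"rz":0,"dx":0.0005,"dy":0.045,"dz":0,"fingers":0.07},{"rx":0,"ry":0,"rz":0,"dx":0.0005,"dy":0.045,"dz":0,"fingers":0.07},{"rx":0,"ry":0,"rz":0,"dx":0.0005,"dy":0.045,"dz":0,"fingers":0.07},{"rx":0,"ry":0,"rz":0,"dx":0.0005,"dy":0.045,"dz":0,"fingers":0.07},{"rx":0,"ry":0,"rz":0,"dx":0.0005,"dy":0.045,"dz":0,"fingers":0.07},{"rx":0,"ry":0,"rz":0,"dx":0,"dy":0.045,"dz":0,"fingers":0.07},{"rx":0,"ry":0,"rz":0,"dx":0,"dy":0.04,"dz":0,"fingers":0.07},{"rx":0,"ry":0,"rz":0,"dx":0,"dy":0.022,"dz":0,"fingers":0.07},{"rx":0,"ry":0,"rz":0,"dx":0,"dy":0,"dz":0,"fingers":0.07},{"rx":0,"ry":0,"rz":0,"dx":0,"dy":0,"dz":0.04,"fingers":0.07}]'

```text
time_s: 36.0
position: [0.4983, 0.3499, 0.172]
tool_rot: [[-0.989, -0.151, 0.008], [-0.151, 0.989, 0.003], [-0.008, 0.002, -1.0]]
ft_force: [1.8, 0.4, -0.4]
grip_width: 0.0702
gripper_force: 0.0
```

Request:
arm_command --deltas '[{"rx":0,"ry":0,"rz":0,"dx":0,"dy":0,"dz":0.01,"fingers":0.07},{"rx":0,"ry":0,"rz":0,"dx":0,"dy":0,"dz":0,"fingers":0.07},{"rx":0,"ry":0,"rz":0,"dx":0,"dy":0,"dz":0,"fingers":0.07}]'

```text
time_s: 36.3
position: [0.4973, 0.3485, 0.1602]
tool_rot: [[-0.989, -0.149, 0.001], [-0.149, 0.989, 0.0], [-0.001, 0.0, -1.0]]
ft_force: [1.2, 0.7, 0.3]
grip_width: 0.07
gripper_force: 0.0
```

Request:
arm_command --deltas '[{"rx":0,"ry":0,"rz":0,"dx":0,"dy":0,"dz":0.02,"fingers":0.07},{"rx":0,"ry":0,"rz":0,"dx":0,"dy":0,"dz":0.025,"fingers":0.07},{"rx":0,"ry":0,"rz":0,"dx":0,"dy":0,"dz":0.02,"fingers":0.07},{"rx":0,"ry":0,"rz":0,"dx":0,"dy":0,"dz":0.014,"fingers":0.07},{"rx":0,"ry":0,"rz":0,"dx":0,"dy":0,"dz":0,"fingers":0.07},{"rx":0,"ry":0,"rz":0,"dx":0,"dy":0,"dz":0,"fingers":0.055},{"rx":0,"ry":0,"rz":0,"dx":0,"dy":0,"dz":0,"fingers":0.048},{"rx":0,"ry":0,"rz":0,"dx":0,"dy":0,"dz":0,"fingers":0.035},{"rx":0,"ry":0,"rz":0,"dx":0,"dy":0,"dz":0,"fingers":0.03},{"rx":0,"ry":0,"rz":0,"dx":0,"dy":0,"dz":0,"fingers":0.03},{"rx":0,"ry":0,"rz":0,"dx":0,"dy":0,"dz":0,"fingers":0.03},{"rx":0,"ry":0,"rz":0,"dx":0,"dy":0,"dz":0,"fingers":0.03}]' --squeeze 35

```text
time_s: 37.5
position: [0.4974, 0.3493, 0.082]
tool_rot: [[-0.989, -0.15, 0.003], [-0.15, 0.989, 0.001], [-0.003, 0.001, -1.0]]
ft_force: [-1.1, -0.8, 6.9]
grip_width: 0.0429
gripper_force: 35.3
```

Request:
arm_command --deltas '[{"rx":0,"ry":0,"rz":0,"dx":0,"dy":0,"dz":-0.01,"fingers":0.03},{"rx":0,"ry":0,"rz":0,"dx":0,"dy":0,"dz":-0.03,"fingers":0.03},{"rx":0,"ry":0,"rz":0,"dx":0,"dy":0,"dz":-0.04,"fingers":0.03},{"rx":0,"ry":0,"rz":0,"dx":0,"dy":0,"dz":-0.04,"fingers":0.03},{"rx":0,"ry":0,"rz":0,"dx":0,"dy":0,"dz":-0.02,"fingers":0.03},{"rx":0,"ry":0,"rz":0,"dx":0,"dy":0,"dz":0,"fingers":0.03}]'

```text
time_s: 38.1
position: [0.4975, 0.3495, 0.2242]
tool_rot: [[-0.989, -0.15, 0.006], [-0.15, 0.989, 0.003], [-0.007, 0.002, -1.0]]
ft_force: [0.4, -0.8, -1.5]
grip_width: 0.0433
gripper_force: 35.9
```

Request:
arm_command --deltas '[{"rx":0,"ry":0,"rz":0,"dx":0.002,"dy":-0.015,"dz":0,"fingers":0.03},{"rx":0,"ry":0,"rz":0,"dx":0.004,"dy":-0.03,"dz":0,"fingers":0.03},{"rx":0,"ry":0,"rz":0,"dx":0.005,"dy":-0.042,"dz":0,"fingers":0.03},{"rx":0,"ry":0,"rz":0,"dx":0.005,"dy":-0.042,"dz":0,"fingers":0.03},{"rx":0,"ry":0,"rz":0,"dx":0.005,"dy":-0.042,"dz":0,"fingers":0.03},{"rx":0,"ry":0,"rz":0,"dx":0.005,"dy":-0.042,"dz":0,"fingers":0.03},{"rx":0,"ry":0,"rz":0,"dx":0.005,"dy":-0.042,"dz":0,"fingers":0.03},{"rx":0,"ry":0,"rz":0,"dx":0.005,"dy":-0.042,"dz":0,"fingers":0.03},{"rx":0,"ry":0,"rz":0,"dx":0.005,"dy":-0.042,"dz":0,"fingers":0.03},{"rx":0,"ry":0,"rz":0,"dx":0.004,"dy":-0.04,"dz":0,"fingers":0.03},{"rx":0,"ry":0,"rz":0,"dx":0.004,"dy":-0.026,"dz":0,"fingers":0.03},{"rx":0,"ry":0,"rz":0,"dx":0,"dy":0,"dz":0,"fingers":0.03}]'

```text
time_s: 39.3
position: [0.5077, -0.062, 0.2186]
tool_rot: [[-0.989, -0.145, -0.003], [-0.145, 0.989, 0.0], [0.003, 0.001, -1.0]]
ft_force: [0.3, -0.2, -1.3]
grip_width: 0.0429
gripper_force: 35.9
```

Request:
arm_command --deltas '[{"rx":0,"ry":0,"rz":0,"dx":0,"dy":0,"dz":0,"fingers":0.03},{"rx":0,"ry":0,"rz":0,"dx":0,"dy":0,"dz":0,"fingers":0.03}]'

```text
time_s: 39.5
position: [0.5082, -0.058, 0.2197]
tool_rot: [[-0.989, -0.15, -0.002], [-0.15, 0.989, 0.001], [0.001, 0.001, -1.0]]
ft_force: [-0.5, -0.6, -0.8]
grip_width: 0.0427
gripper_force: 35.9
```

```bash
python3 - <<'E'
from h import *
w=env.get_image("wrist");s=env.get_image("scene")
cv2.imwrite("pics/m11.png",np.hstack([cv2.resize(w["color"],(400,300)),cv2.resize(s["color"][90:180,230:350],(400,300))]))
E
```

```text
(no output)
```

View pics/m11.png

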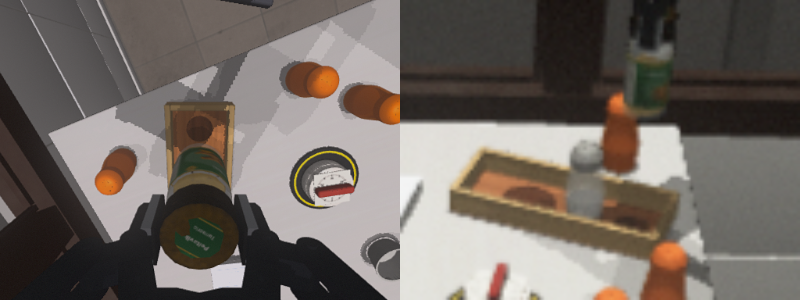

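The shaker stands upright in its place with the front inlay free. I lower the jar.

Request:
arm_command --deltas '[{"rx":0,"ry":0,"rz":0,"dx":-0.001,"dy":0,"dz":0.02,"fingers":0.03},{"rx":0,"ry":0,"rz":0,"dx":0,"dy":0,"dz":0.03,"fingers":0.03},{"rx":0,"ry":0,"rz":0,"dx":0,"dy":0,"dz":0.03,"fingers":0.03},{"rx":0,"ry":0,"rz":0,"dx":0,"dy":0,"dz":0.025,"fingers":0.03},{"rx":0,"ry":0,"rz":0,"dx":0,"dy":0,"dz":0.015,"fingers":0.03},{"rx":0,"ry":0,"rz":0,"dx":0,"dy":0,"dz":0.009,"fingers":0.03},{"rx":0,"ry":0,"rz":0,"dx":0,"dy":0,"dz":0.005,"fingers":0.03},{"rx":0,"ry":0,"rz":0,"dx":0,"dy":0,"dz":0.002,"fingers":0.03},{"rx":0,"ry":0,"rz":0,"dx":0,"dy":0,"dz":0,"fingers":0.03},{"rx":0,"ry":0,"rz":0,"dx":0,"dy":0,"dz":0,"fingers":0.03}]'

```text
time_s: 40.6
position: [0.5101, -0.0587, 0.0849]
tool_rot: [[-0.989, -0.15, 0.001], [-0.15, 0.989, -0.0], [-0.001, -0.001, -1.0]]
ft_force: [0.5, 0.2, -1.0]
grip_width: 0.043
gripper_force: 35.9
```

Request:
arm_command --deltas '[{"rx":0,"ry":0,"rz":0,"dx":0,"dy":0,"dz":0.0025,"fingers":0.03},{"rx":0,"ry":0,"rz":0,"dx":0,"dy":0,"dz":0.0015,"fingers":0.03},{"rx":0,"ry":0,"rz":0,"dx":0,"dy":0,"dz":0,"fingers":0.03},{"rx":0,"ry":0,"rz":0,"dx":0,"dy":0,"dz":0,"fingers":0.03}]'

```text
time_s: 41.0
position: [0.5101, -0.0587, 0.081]
tool_rot: [[-0.989, -0.15, 0.001], [-0.15, 0.989, -0.0], [-0.001, -0.001, -1.0]]
ft_force: [-0.6, 0.3, 5.2]
grip_width: 0.0429
gripper_force: 36.5
```

Request:
arm_command --deltas '[{"rx":0,"ry":0,"rz":0,"dx":0,"dy":0,"dz":0,"fingers":0.05},{"rx":0,"ry":0,"rz":0,"dx":0,"dy":0,"dz":0,"fingers":0.06},{"rx":0,"ry":0,"rz":0,"dx":0,"dy":0,"dz":0,"fingers":0.07},{"rx":0,"ry":0,"rz":0,"dx":0,"dy":0,"dz":0,"fingers":0.07},{"rx":0,"ry":0,"rz":0,"dx":0,"dy":0,"dz":-0.02,"fingers":0.07},{"rx":0,"ry":0,"rz":0,"dx":0,"dy":0,"dz":-0.04,"fingers":0.07},{"rx":0,"ry":0,"rz":0,"dx":0,"dy":0,"dz":-0.045,"fingers":0.07},{"rx":0,"ry":0,"rz":0,"dx":0,"dy":0,"dz":-0.045,"fingers":0.07},{"rx":0,"ry":0,"rz":0,"dx":0,"dy":0,"dz":-0.04,"fingers":0.07},{"rx":0,"ry":0,"rz":0,"dx":0,"dy":0,"dz":0,"fingers":0.07},{"rx":0,"ry":0,"rz":0,"dx":0,"dy":0,"dz":0,"fingers":0.07}]'

```text
time_s: 42.1
position: [0.5098, -0.0586, 0.2705]
tool_rot: [[-0.989, -0.15, 0.001], [-0.15, 0.989, -0.0], [-0.001, -0.001, -1.0]]
ft_force: [0.3, 0.1, -1.3]
grip_width: 0.0696
gripper_force: 0.0
```

```bash
python3 - <<'E'
from h import *
np.set_printoptions(precision=4,suppress=True)
w=env.get_image("wrist");s=env.get_image("scene")
cv2.imwrite("pics/m12.png",np.hstack([cv2.resize(w["color"],(400,300)),cv2.resize(s["color"][120:210,220:340],(400,300))]))
np.savez("w12.npz",eye=w["eye"],orientation=w["orientation"],camera_matrix=w["camera_matrix"])
print(env.observe()["position"],env.observe()["tool_rot"])
E
```

```text
[ 0.5093 -0.0585  0.269 ] [[-0.9887 -0.1496 -0.0024]
 [-0.1496  0.9887  0.0009]
 [ 0.0023  0.0012 -1.    ]]
```

View pics/m12.png

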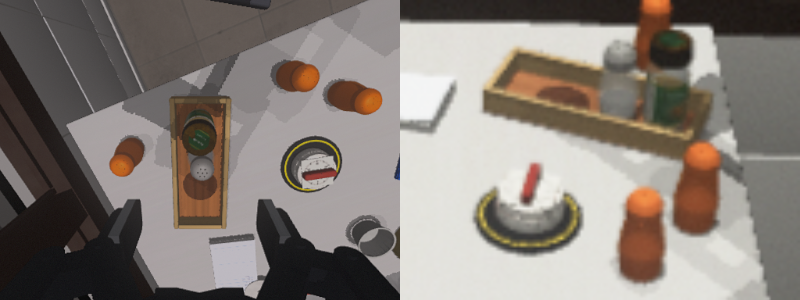

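Everything stands in place: jar and shaker upright on their spots, timer on the coaster and the gripper clear. I hand in.

```bash
python3 -c "
from rig import env
print(env.close_job())"
```

```text
the job is handed in; nothing more can be done
None
```

The job is handed in at about 42 s of the 112 s allowed: the timer is on the coaster (about 3 mm off centre by my measurement), the jar and shaker are back upright on their caddy spots, and I never moved the cup, tape or scissors; no verdict was returned.

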